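# Cure the printed parts under purge gas

### The job

Slide the printer's bed out from under the gantry, move every printed part from it onto the floor of the curing box, none on top of another, and push the empty bed fully home again. Then press the red cap of the purge-gas can right down for a moment and let it spring up, and after that close the amber hood and press it down until it snaps shut. Leave the other things on the bench where they are.

Things in the scene. Friction and masses are not known exactly. Their poses are not given: they have to be found in the camera images.
- printer: 3D printer, fixed: black base 200 mm (x) by 400 mm (y -120 to +280), 45 high; origin on the bench under the bed's home centre. Over it a blue gantry roof: 280 mm in x, y -60 to +60, 135 to 200 mm above the bench, on posts at x = -125 and +125; behind (y -120 to -170) a black tower 340 high. The bed slides to the printer's +y, out from under the roof
- bed (a joint): travel of the print bed in m: 0 = home under the roof, against its stop; 0.18 = fully out along the printer's +y. The bed is a glassy plate 200 mm (x) by 180 mm (y), its top 58 mm above the bench, stiff to move (about 2 N), stays where left
- bed_knob (a point): top centre of the bed's orange knob: an upright round post 16 mm in diameter, 30 mm tall, top 86 mm above the bench, 120 mm from the bed's centre towards the printer's +y; moves with the bed
- cure: the white UV curing box, fixed: 200 mm (its x) by 260 mm (its y); origin on the bench under its centre, its front faces its -x. Chamber floor is 50 mm above the bench, 170 mm (x) by 230 mm (y), with a rim round it 15 mm wide and 12 mm above the floor
- cure_floor (a point): centre of the chamber floor, 50 mm above the bench
- hood (a joint): angle of the amber see-through hood, rad: 0 = shut and snapped in, 1.6 = widest open. Hinged on the box's far (+x) side about the box's y; stiff, stays where left (2 N at the lip). A spring catch resists between about 0.08 and 0.03 rad (about 10 N at the lip); past that it snaps to 0 and stays. Hood 250 mm wide, 65 deep, front wall 187 mm from the hinge
- hood_hinge (a point): middle of the hood's hinge line, 95 mm behind the box's centre (box +x), 64 mm above the bench
- hood_lip (a point): middle of the outer (when shut: upper) face of the hood's black lip, a tab 90 mm wide, 10 thick, standing 40 mm out from the middle of the hood's front edge; 205 mm from the hinge along the hood, 22 mm to its outside (lip: 187 to 225 mm from the hinge). x to the hinge, y along it, z out of the outer face. Shut: 86 mm above the bench
- can: green purge-gas can, 52 mm in diameter, clamped in a fixed steel foot 70 mm square, to the right (-y) of the curing box; origin on the bench under its centre; its thin red tube points into the chamber
- nozzle (a joint): how far the can's sprung red cap is pressed down, m: 0 = up, 0.006 = right down (about 5 N)
- nozzle_top (a point): top centre of the red cap, 24 mm in diameter, 160 mm above the bench when up
- part1: printed part, blue flanged bush: round foot 40 mm wide and 8 mm thick, above it a round hub 26 mm in diameter, 42 mm tall in all; origin at the centre of the foot's underside, z up along the hub; 30 g. At the start it stands on the print bed under the roof. None if absent
- part2: printed part, orange flanged bush: round foot 40 mm wide and 8 mm thick, above it a round hub 26 mm in diameter, 42 mm tall in all; origin at the centre of the foot's underside, z up along the hub; 30 g. At the start it stands on the print bed under the roof. None if absent
- part3: printed part, blue gear with a long hub: round foot 47 mm wide and 8 mm thick, above it a round hub 22 mm in diameter, 42 mm tall in all; origin at the centre of the foot's underside, z up along the hub; 30 g. At the start it stands on the print bed under the roof. None if absent
- part4: printed part, yellow gear with a long hub: round foot 47 mm wide and 8 mm thick, above it a round hub 22 mm in diameter, 42 mm tall in all; origin at the centre of the foot's underside, z up along the hub; 30 g. At the start it stands on the print bed under the roof. None if absent
- dish: bystander, loose: clear petri dish, 84 mm wide, 14 high; origin under its centre
- spatula: bystander, loose: spatula, 190 mm long, lying flat
- wash: bystander, loose: white wash bottle, 60 mm wide, 160 high
- beaker: bystander, loose: glass beaker, 70 mm wide, 90 high
- tape: bystander, loose: roll of yellow tape, 90 mm wide, 24 high
- driver: bystander, loose: screwdriver lying flat
- jar: bystander, loose: amber glass jar, 64 mm wide, 80 high

How it is judged:
By the outcome, as a careful person would: the job done as asked, in the order asked, and still so for the second after the job is handed in, with the robot touching nothing.
Of part1, part2, part3, part4 only 2 to 4 are there at a start; the rules pass over those that are not, and their reading is None.
At some moment in a run one of part1, part2, part3, part4 may be knocked a few centimetres aside while the robot is not near it.
Once in a run the grip may slacken for a moment while it holds something.
It also fails if it takes over 210 s, if anything falls off the work surface, if the arm or the gripper's body presses on something with over 40 N, if the wrist force passes 120 N, or if a joint passes its speed limit or range.

### The arm

A 6-joint arm with a two-finger parallel gripper is mounted at the origin on the work surface. World frame = base frame: x ahead of the robot, y to its left, z up, the work surface at z = 0. Lengths are in m, angles in rad, forces in N, time in s.
With the tool pointing down it reaches from about 0.4 to 0.825 m from the base axis. Payload 7 kg.
Tool frame: the origin (TCP) lies between the finger pads; the fingertips stand 17 mm ahead of it and the grasp point (between the pads) lies 2 mm behind it; z points along the fingers, y is the line along which they close (so a half turn about z gives the same grasp; the last joint's range is limited). The gripper opens to 85 mm and grips with 20 to 120 N. Pads are 22 mm wide; open, the fingers measure 114 mm over their backs; the gripper's body (76 mm by 85 mm) begins 54 mm behind the grasp point. The pads swing forward as they close: fully open they stand 13 mm farther back than shut.
Start: joints at [-0.998, 0.359, 0.012, 0, -1.224, -0.288], TCP at [0.19, -0.648, 0.223] pointing down, gripper open.
Joint ranges: [-3.07, 3.07], [-1.43, 2.12], [-1.02, 1.25], [-3.03, 1.67], [-3.05, -0], [-3.03, 3.03]. Speed limits (rad/s): [2.39, 2.39, 3.01, 3.14, 3.14, 3.14].

### API

Orientations are given as a 3x3 rotation matrix whose columns are the frame's x, y, z axes.
In Python, from plant import sense, cams, ticket, finder gives the robot as it stands.
- The arm moves only by the tool apply_moves, never from a script. Its arguments are lists of equal length, an entry for each row: "dr": the turn, a rotation vector about the tool's x, y, z in degrees, a list of three; "xyz": the shift along the tool's x, y, z in m, a list of three; "gripper": the opening, from 0 (shut) to 1 (fully open). A call has 1 to 10 rows; each row shifts and turns the commanded pose from where the row before left it, along the tool's axes as they then stand; what a row does not reach is not made up. A row lasts 1/12 s, in which the tool goes at most 41.7 mm and 7.16 degrees, less where a joint would pass 70% of its speed; a pose out of reach is approached as far as the arm can. A call is refused whole if a number of a shift passes 0.0417 or a number of a turn 7.16, either way. A call with a gripper value outside its range is refused whole. The fingers move at their own pace and stop on an object; "force" is the grip in N (left out, the last holds). Time passes only in rows, so rows that do not move let the fingers close. It gives the time, the measured TCP pose, the force, the opening and the grip force at its end, in the units of the state.
- sense(): the state, without advancing time (a new reading comes with each control period).
- cams.capture(name): name is "side" or "top" or "wrist"; returns the picture (384x512x3 uint8, red, green, blue); there is no depth.
- cams.get_calibration(name): a dict with "intrinsics" (3x3 intrinsics, pixels), "camera_from_world" (4x4, takes a point from world to camera coordinates); the wrist camera has in their place "tool_from_camera" (4x4, takes a point from camera to tool coordinates, whose origin is the TCP and whose axes are the flange's). Camera axes: x right, y down, z forward; pixel columns grow to the right and rows downward; lengths in m; the calibration is good to about 2 mm. A picture is of the moment at which its call begins: read the wrist's pose just before it. get_calibration takes no time and is no camera call.
- ticket.finish_job(): hands the job in; it is judged then, once.
Trained networks look in the newest picture that a camera, given by its name, has taken for a name from the list of things; names that differ only in an ending like _2 or _b are one class to them, and where a whole thing is asked for, a point or a joint stands for the part that bears it (a point fixed in the world has none). Each returns a list of dicts, best first, with "conf" (0 to 1); they miss things now and then, are a little off and sometimes report something else, mostly with a low value. They report only what shows in the picture. A call takes as long as a camera call.
- finder.search_frame(thing, camera): "centre" ([x, y, z] in m, in world coordinates, good to about 4 mm: the middle of the surface that is visible of it).
- finder.silhouettes(thing, camera): "mask" (384x512 bool, what is visible of it).
- finder.spot_point(thing, camera): "centre" ([x, y, z] in m, in world coordinates, good to about 4 mm: a listed point, or the origin of a listed thing).
The state is a dict: "time_s": time; "q": joint angles; "dq": joint speeds; "joint_torque": joint torques, N m; "tool_pos": TCP position; "tool_rot": TCP orientation; "ft_force": force on the tool from outside, world axes, zero at the start; "ft_torque": the same for the moment, N m; "width": opening from 0.0 (shut) to 1.0 (fully open); "grasp_force": force on a finger pad.
Only numpy, scipy, OpenCV 4.12 (cv2) and the standard library are available. Lean on these libraries where they do the work, as an engineer would, in place of code of your own. Each camera call takes 0.05 s, during which the arm holds its last target. There are 200 camera calls.

## Working session

There is one attempt and no reset: what is moved stays moved. The work goes in short steps, Python scripts to look and compute and a tool call to move; the robot and the scene stay as the last step left them, time stands still between calls to the robot, and variables do not carry over. Pictures are saved under pics/ and viewed, at most 14 in all, crops included, and the job is handed in when it is done.

Besides the shell and the picture viewer there is one more tool, called after "Call:" as name(argument=value, ...) on one line, values as JSON. apply_moves: Moves the arm, as the interface text tells. Its arguments: {"type":"object","properties":{"dr":{"type":"array"},"xyz":{"type":"array"},"gripper":{"type":"array"},"force":{"type":"number"}},"required":["dr","xyz","gripper"]}

```bash
ls; mkdir -p pics
cat > h.py <<'E'
import numpy as np, cv2
from plant import sense, cams, ticket, finder
def snap(n,f):
    im=cams.capture(n); cv2.imwrite('pics/'+f,im[:,:,::-1]); return im
def pt(things,cam,fn='spot_point',k=2):
    for t in things:
        try: r=getattr(finder,fn)(t,cam)
        except Exception as e: print(t,e); continue
        print(t,cam,[(np.round(d['centre'],3).tolist(),round(d['conf'],2)) for d in r[:k]])
E
python3 - <<'E'
from h import *
a=snap('side','s0.png');b=snap('top','t0.png')
cv2.imwrite('pics/st0.png',np.vstack([a,b])[:,:,::-1][:, :])
pt(['printer','bed_knob','cure','cure_floor','hood_hinge','hood_lip','can','nozzle_top','part1','part2','part3','part4','dish','wash','beaker','tape','jar','spatula','driver'],'top')
pt(['printer','bed_knob','cure','hood_lip','nozzle_top','part1','part2','part3','part4'],'side')
s=sense();print(s['time_s'],s['tool_pos'],s['tool_rot'],s['width'])
E
```

```text
pics
printer top [([0.482, -0.452, -0.002], 0.82)]
bed_knob top [([0.491, -0.309, 0.092], 0.76), ([0.417, 0.015, 0.003], 0.59)]
cure top [([0.508, 0.217, -0.001], 0.69), ([0.75, -0.138, 0.002], 0.33)]
cure_floor top [([0.504, 0.212, 0.05], 0.6)]
hood_hinge top []
hood_lip top [([0.615, 0.219, 0.269], 0.97)]
can top [([0.617, 0.218, 0.267], 0.59), ([0.539, 0.007, 0.001], 0.57)]
nozzle_top top [([0.539, 0.005, 0.159], 0.56), ([0.517, -0.418, 0.058], 0.21)]
part1 top []
part2 top []
part3 top []
part4 top []
dish top [([0.417, 0.012, 0.002], 0.91)]
wash top [([0.416, 0.013, 0.003], 0.57), ([0.749, -0.141, -0.003], 0.5)]
beaker top [([0.759, -0.045, -0.0], 0.84)]
tape top [([0.417, 0.013, 0.001], 0.66), ([0.727, -0.286, -0.004], 0.56)]
jar top [([0.424, 0.535, -0.002], 0.62), ([0.756, -0.044, 0.002], 0.28)]
spatula top [([0.286, 0.24, -0.002], 0.56), ([0.748, -0.141, -0.001], 0.54)]
driver top [([0.555, 0.475, 0.004], 0.59)]
printer side [([0.483, -0.449, -0.002], 0.87)]
bed_knob side [([0.493, -0.308, 0.092], 0.85), ([0.538, 0.006, 0.158], 0.37)]
cure side [([0.508, 0.215, 0.003], 0.76)]
hood_lip side [([0.62, 0.22, 0.272], 0.86), ([0.444, -0.413, 0.057], 0.55)]
nozzle_top side [([0.538, 0.006, 0.158], 0.55)]
part1 side [([0.755, -0.042, 0.0], 0.69), ([0.52, -0.415, 0.058], 0.68)]
part2 side [([0.755, -0.042, 0.0], 0.69), ([0.52, -0.415, 0.058], 0.68)]
part3 side [([0.755, -0.042, 0.0], 0.69), ([0.52, -0.415, 0.058], 0.68)]
part4 side [([0.755, -0.042, 0.0], 0.69), ([0.52, -0.415, 0.058], 0.68)]
1.5 [ 0.1896402  -0.64777323  0.22331408] [[-9.59721355e-01 -2.80953592e-01  6.34976332e-06]
 [-2.80953591e-01  9.59721355e-01  3.37284006e-05]
 [-1.55701187e-05  3.05858775e-05 -9.99999999e-01]] 0.9999562829627219
```

View pics/t0.png

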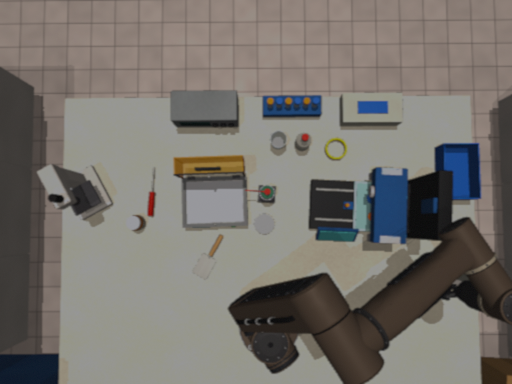

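View pics/s0.png

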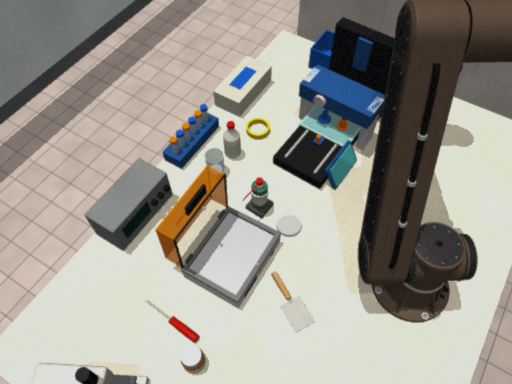

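The top view shows the printer on the right: roof around (390,205), knob at (347,205). The curing box is at (214,200) with its hood open, and the can is at (267,193). The side view shows a blue part at about (323,118) and an orange one at about (341,126), both under the roof.

Run:
```python
from h import *
a=cv2.imread('pics/t0.png')[140:270,290:470]; b=cv2.imread('pics/s0.png')[30:200,250:430]
cv2.imwrite('pics/z0.png',np.vstack([cv2.resize(a,(600,434//1),interpolation=2)[:300],cv2.resize(b,(600,566))[:300]]))
cams.capture('top')
for t in ['cure','bed','printer','part1']:
    r=finder.silhouettes(t,'top')
    for d in r[:1]:
        m=d['mask'].astype(np.uint8); c=max(cv2.findContours(m,0,2)[0],key=cv2.contourArea)
        print(t,d['conf'],cv2.minAreaRect(c),m.sum(),cv2.boundingRect(c))
c=cams.get_calibration('top');print(np.round(c['intrinsics'],1).tolist(),np.round(c['camera_from_world'],4).tolist())
print(np.round(cams.get_calibration('wrist')['tool_from_camera'],3).tolist())
```

```text
cure 0.89 ((210.05032348632812, 191.2579803466797), (71.34294891357422, 72.66189575195312), 87.70938873291016) 4597 (173, 155, 75, 73)
bed 0.81 ((356.0, 206.5), (51.0, 28.0), 90.0) 909 (342, 181, 29, 52)
printer 0.91 ((379.6248474121094, 204.25482177734375), (143.8551788330078, 76.71251678466797), 2.2025980949401855) 9144 (307, 166, 146, 78)
part1 0.17 ((277.7500305175781, 138.74998474121094), (16.26345443725586, 16.970561981201172), 45.0) 241 (270, 130, 17, 19)
[[463.7, 0.0, 257.9], [0.0, 463.7, 194.4], [0.0, 0.0, 1.0]] [[-0.005, -1.0, -0.0038, 0.0409], [-0.9977, 0.0053, -0.0671, 0.5376], [0.0671, 0.0035, -0.9977, 1.876], [0.0, 0.0, 0.0, 1.0]]
[[0.001, -0.964, -0.266, 0.069], [1.0, 0.001, -0.0, 0.001], [0.0, -0.266, 0.964, -0.15], [0.0, 0.0, 0.0, 1.0]]
```

View pics/z0.png

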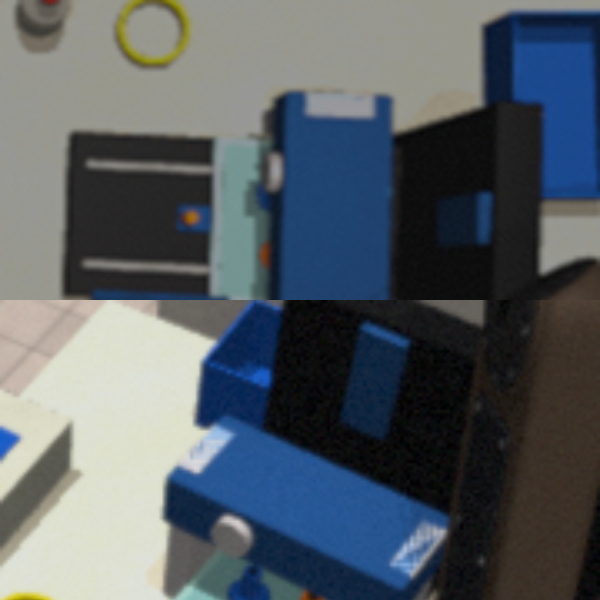

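Call:
apply_moves(dr=[[0, 0, -7], [0, 0, -7], [0, 0, -7], [0, 0, -7], [0, 0, -7], [0, 0, -7], [0, 0, -7], [0, 0, -7], [0, 0, -7], [0, 0, -7]], xyz=[[0, 0.03, -0.01], [0, 0.03, -0.01], [0, 0.03, -0.01], [0, 0.03, 0], [0, 0.03, 0], [0, 0.03, 0], [0, 0, 0], [0, 0, 0], [0, 0, 0], [0, 0, 0]], gripper=[1, 1, 1, 1, 1, 1, 1, 1, 1, 1])

```text
time_s: 2.58
tool_pos: [0.0915, -0.5014, 0.2538]
tool_rot: [[-0.058, -0.998, 0.001], [-0.998, 0.058, -0.001], [0.001, -0.001, -1.0]]
ft_force: [0.6, -0.1, 0.9]
width: 1.0
grasp_force: 0.0
```

The zoom shows the printer yawed by about -2° (its +y points along (0.035, 1)). The knob is at zoom pixel (190,217), and blue and orange hubs show at the roof edge. I'm going to the knob now.

Call:
apply_moves(dr=[[0, 0, -1.3], [0, 0, 0], [0, 0, 0], [0, 0, 0], [0, 0, 0], [0, 0, 0], [0, 0, 0], [0, 0, 0], [0, 0, 0], [0, 0, 0]], xyz=[[-0.02, 0, -0.01], [-0.03, -0.02, -0.01], [-0.03, -0.03, 0], [-0.03, -0.04, 0], [-0.02, -0.04, 0], [-0.02, -0.04, 0], [-0.02, -0.04, 0], [-0.02, -0.04, 0], [-0.01, -0.04, 0], [-0.01, -0.04, 0]], gripper=[1, 1, 1, 1, 1, 1, 1, 1, 1, 1])

```text
time_s: 3.42
tool_pos: [0.4138, -0.3143, 0.2741]
tool_rot: [[-0.04, -0.999, 0.002], [-0.999, 0.04, -0.001], [0.0, -0.002, -1.0]]
ft_force: [0.5, -1.0, 0.5]
width: 1.001
grasp_force: 0.0
```

Call:
apply_moves(dr=[[0, 0, 0], [0, 0, 0], [0, 0, 0], [0, 0, 0]], xyz=[[0, -0.04, 0], [0, -0.03, 0.01], [0, 0, 0], [0, 0, 0]], gripper=[1, 1, 1, 1])

```text
time_s: 3.75
tool_pos: [0.4828, -0.318, 0.2615]
tool_rot: [[-0.04, -0.999, -0.003], [-0.999, 0.04, 0.001], [-0.001, 0.003, -1.0]]
ft_force: [-0.8, 1.1, 0.0]
width: 0.998
grasp_force: 0.0
```

```bash
cat >> h.py <<'E'
def d(p,s=None):
    "tool-frame delta (m) from the present TCP to world point p"
    s=s or sense(); v=np.array(s['tool_rot']).T@(np.array(p)-np.array(s['tool_pos'])); return np.round(v,3).tolist()
E
python3 - <<'E'
from h import *
s=sense();print(s['time_s'],s['tool_pos'],s['tool_rot'])
snap('wrist','w1.png')
pt(['bed_knob','part1','part2','part3','part4'],'wrist')
cams.capture('top');pt(['bed_knob'],'top')
cams.capture('side');pt(['bed_knob'],'side')
print(d([.492,-.309,.08]))
E
```

```text
3.75 [ 0.482796   -0.31800559  0.26151798] [[-4.04048124e-02 -9.99179066e-01 -2.94036000e-03]
 [-9.99183041e-01  4.04021571e-02  9.56947809e-04]
 [-8.37365331e-04  2.97662315e-03 -9.99995219e-01]]
bed_knob wrist [([0.488, -0.31, 0.091], 0.85)]
part1 wrist []
part2 wrist []
part3 wrist []
part4 wrist []
bed_knob top [([0.493, -0.309, 0.092], 0.57)]
bed_knob side [([0.491, -0.308, 0.094], 0.91), ([0.754, -0.04, -0.001], 0.62)]
[-0.01, -0.01, 0.184]
```

View pics/w1.png

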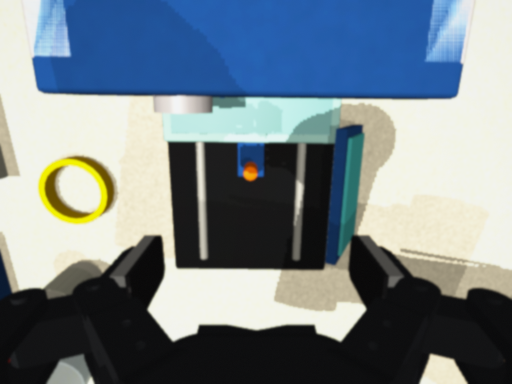

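The wrist view shows the knob at (250,172), centred between the fingers. The roof edge is near row 95 and the screen is on the right, clear of the gripper. I'm descending to grip the knob.

Call:
apply_moves(dr=[[0, 0, 0], [0, 0, 0], [0, 0, 0], [0, 0, 0], [0, 0, 0], [0, 0, 0], [0, 0, 0], [0, 0, 0], [0, 0, 0], [0, 0, 0]], xyz=[[-0.009, -0.008, 0.02], [0, 0, 0.035], [0, 0, 0.035], [0, 0, 0.035], [0, 0, 0.03], [0, 0, 0.022], [0, 0, 0], [0, 0, 0], [0, 0, 0], [0, 0, 0]], gripper=[1, 1, 1, 1, 0.6, 0.6, 0, 0, 0, 0], force=25)

```text
time_s: 5.08
tool_pos: [0.4916, -0.3104, 0.0884]
tool_rot: [[-0.041, -0.999, 0.003], [-0.999, 0.041, -0.001], [0.001, -0.003, -1.0]]
ft_force: [0.2, 0.5, -0.6]
width: 0.143
grasp_force: 0.0
```

Call:
apply_moves(dr=[[0, 0, 0], [0, 0, 0], [0, 0, 0], [0, 0, 0], [0, 0, 0]], xyz=[[0, 0, 0], [0, 0, 0], [0, 0, 0], [0, 0, 0], [-0.005, 0, 0]], gripper=[0, 0, 0, 0, 0])

```text
time_s: 5.5
tool_pos: [0.4905, -0.3052, 0.0865]
tool_rot: [[-0.042, -0.999, 0.0], [-0.999, 0.042, -0.0], [0.0, -0.0, -1.0]]
ft_force: [-0.0, 0.3, -0.2]
width: -0.004
grasp_force: 0.0
```

Run:
```python
from h import *
snap('wrist','w2.png');cams.capture('top');cams.capture('side')
for c in ['wrist','top','side']: pt(['bed_knob'],c)
```

```text
bed_knob wrist [([0.492, -0.311, 0.089], 0.91)]
bed_knob top [([0.488, -0.312, 0.092], 0.7)]
bed_knob side [([0.495, -0.31, 0.089], 0.68)]
```

View pics/w2.png

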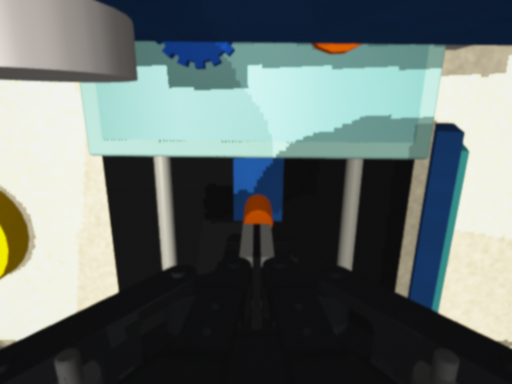

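The fingers closed just on the +y side of the knob; the knob top shows at (258,203), beyond the finger tips. I'll compute the offset from the rays.

```bash
cat >> h.py <<'E'
def ray(cam,uv,z,pose=None):
    c=cams.get_calibration(cam);K=c['intrinsics'];v=np.linalg.inv(K)@np.array([*uv,1.])
    if cam=='wrist':
        p,R=pose if pose else (lambda s:(s['tool_pos'],s['tool_rot']))(sense())
        T=np.eye(4);T[:3,:3]=R;T[:3,3]=p;W=T@np.array(c['tool_from_camera'])
    else: W=np.linalg.inv(c['camera_from_world'])
    o=W[:3,3];w=W[:3,:3]@v;return np.round(o+w*(z-o[2])/w[2],4)
E
python3 - <<'E'
from h import *
R1=np.array([[-.0404,-.99918,-.0029],[-.99918,.0404,.00096],[-.0008,.00298,-1]])
print(ray('wrist',(250,170),.086,([.4828,-.318,.2615],R1)))
print(ray('wrist',(258,203),.086))
print(ray('top',(346.5,204.5),.086),ray('side',(318,137),.086))
for f in ['w1','w2','t0','s0']:
    im=cv2.cvtColor(cv2.imread(f'pics/{f}.png'),cv2.COLOR_BGR2HSV)
    m=cv2.inRange(im,(4,170,130),(15,255,255)); n,l,st,ce=cv2.connectedComponentsWithStats(m)
    print(f,[(st[i].tolist(),ce[i].round(1).tolist()) for i in range(1,n) if st[i][4]>8])
E
```

```text
[ 0.4877 -0.3139  0.086 ]
[ 0.4872 -0.3214  0.086 ]
[ 0.4918 -0.3102  0.086 ] [ 0.4847 -0.3031  0.086 ]
w1 [([244, 165, 13, 16, 86], [251.0, 170.3])]
w2 [([317, 43, 43, 10, 276], [336.9, 46.9]), ([244, 209, 28, 16, 337], [257.7, 217.0])]
t0 []
s0 [([337, 124, 10, 6, 23], [341.4, 127.4]), ([208, 168, 11, 7, 38], [212.8, 171.6])]
```

Call:
apply_moves(dr=[[0, 0, 0], [0, 0, 0], [0, 0, 0], [0, 0, 0], [0, 0, 0], [0, 0, 0], [0, 0, 0], [0, 0, 0], [0, 0, 0], [0, 0, 0]], xyz=[[0, 0, 0], [0, 0, 0], [0, 0, 0], [0, 0, 0], [0.009, 0, 0.002], [0.008, 0, 0.002], [0, 0, 0], [0, 0, 0], [0, 0, 0], [0, 0, 0]], gripper=[0.6, 0.6, 0.6, 0.6, 0.6, 0.6, 0, 0, 0, 0])

```text
time_s: 6.63
tool_pos: [0.4897, -0.3219, 0.0823]
tool_rot: [[-0.042, -0.999, -0.0], [-0.999, 0.042, 0.0], [-0.0, 0.0, -1.0]]
ft_force: [0.2, -0.2, -0.0]
width: 0.034
grasp_force: 0.0
```

Call:
apply_moves(dr=[[0, 0, 0], [0, 0, 0]], xyz=[[0, 0, 0], [0, 0, 0]], gripper=[0, 0])

```text
time_s: 6.8
tool_pos: [0.4898, -0.3217, 0.0824]
tool_rot: [[-0.041, -0.999, 0.0], [-0.999, 0.041, -0.0], [0.0, -0.0, -1.0]]
ft_force: [-1.0, 0.0, 0.5]
width: 0.003
grasp_force: 0.0
```

Run:
```python
from h import *
a=snap('wrist','w3.png');b=snap('side','s3.png')
b=cv2.resize(b[60:220,270:420],(480,512));a=cv2.resize(a,(300,225))
o=np.zeros((512,790,3),np.uint8);o[:,:480]=b;o[:225,485:785]=a;cv2.imwrite('pics/c3.png',o[:,:,::-1])
pt(['bed_knob'],'side');pt(['bed_knob'],'wrist')
```

```text
bed_knob side [([0.49, -0.308, 0.09], 0.83)]
bed_knob wrist []
```

View pics/c3.png

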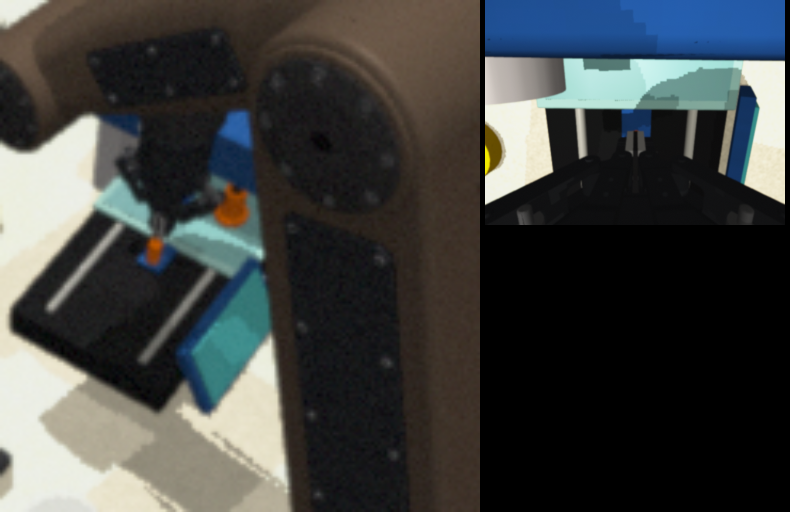

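The side crop shows the closed tips at crop pixel (158,230), just over or behind the orange knob at (155,250). I'll project the claimed tip into both views to check.

Run:
```python
from h import *
c=cams.get_calibration('side');s=sense()
def P(p):
    q=np.array(c['camera_from_world'])@np.array([*p,1]);u=np.array(c['intrinsics'])@q[:3];return (u[:2]/u[2]).round(1)
print(s['tool_pos'],s['width'],s['q'])
p=np.array(s['tool_pos'])
def C(u): return ((u-[270,60])*3.2).round()
for dz in (-.0,.017,.03): print(dz,P(p-[0,0,dz]),C(P(p-[0,0,dz])))
for y in (-.30,-.31,-.32): print(y,C(P([.49,y,.086])),C(P([.49,y,.058])))
c=cams.get_calibration('wrist');T=np.linalg.inv(c['tool_from_camera'])
for z in (0,.017): 
    u=c['intrinsics']@(T@[0,0,z,1])[:3];print('wrist tip',z,u[:2]/u[2])
R1=np.array([[-.042,-.999,0],[-.999,.042,0],[0,0,-1]])
for v in (196,209,217,225): print(v,ray('wrist',(258,v),.086,([.4905,-.3052,.0865],R1)),ray('wrist',(258,v),.058,([.4905,-.3052,.0865],R1)))
```

```text
[ 0.48979581 -0.32177496  0.08234575] -0.0044646344649781995 [-2.47853094e-01  3.42210119e-01 -3.66858195e-01 -5.64732199e-05
 -8.61629845e-01  2.06421544e-01]
-0.0 [319.1 133.6] [157. 236.]
0.017 [318.5 136.7] [155. 245.]
0.03 [318.1 139.1] [154. 253.]
-0.3 [148. 246.] [145. 262.]
-0.31 [152. 240.] [149. 257.]
-0.32 [156. 235.] [154. 251.]
wrist tip 0 [252.93811224 233.32785283]
wrist tip 0.017 [253.28070695 221.28002568]
196 [ 0.487  -0.3254  0.086 ] [ 0.4873 -0.3168  0.058 ]
209 [ 0.4873 -0.3184  0.086 ] [ 0.4876 -0.3085  0.058 ]
217 [ 0.4875 -0.314   0.086 ] [ 0.4878 -0.3033  0.058 ]
225 [ 0.4877 -0.3096  0.086 ] [ 0.488 -0.298  0.058]
```

Call:
apply_moves(dr=[[0, 0, 0], [0, 0, 0], [0, 0, 0], [0, 0, 0], [0, 0, 0], [0, 0, 0], [0, 0, 0], [0, 0, 0], [0, 0, 0], [0, 0, 0]], xyz=[[0, 0, 0], [0, 0, 0], [0, 0, 0], [0, 0, 0], [-0.006, 0, 0], [-0.006, 0, 0.002], [0, 0, 0.003], [0, 0, 0], [0, 0, 0], [0, 0, 0]], gripper=[0.6, 0.6, 0.6, 0.6, 0.6, 0.6, 0.6, 0.6, 0.6, 0.6])

```text
time_s: 7.83
tool_pos: [0.4903, -0.3098, 0.0772]
tool_rot: [[-0.041, -0.999, -0.0], [-0.999, 0.041, -0.0], [0.0, 0.0, -1.0]]
ft_force: [1.1, -0.1, 0.8]
width: 0.596
grasp_force: 0.0
```

Run:
```python
from h import *
s=sense();print(s['tool_pos'],s['width'],s['ft_force'])
a=snap('wrist','w4.png');b=snap('side','s4.png')
b=cv2.resize(b[60:220,270:420],(360,384));cv2.imwrite('pics/c4.png',np.hstack([b,a[:,50:470]])[:,:,::-1])
```

```text
[ 0.49029254 -0.30984903  0.07723645] 0.5962591484561065 [ 1.05610239 -0.12454116  0.83880632]
```

View pics/c4.png

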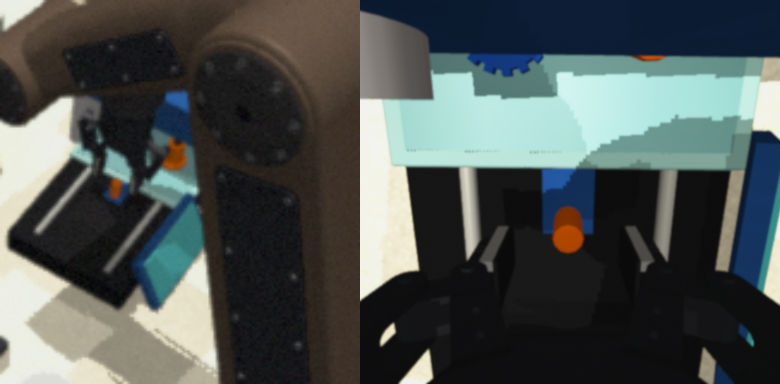

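The knob top at (258,240) is now clearly between the finger tips and roughly centred. I'm closing.

Call:
apply_moves(dr=[[0, 0, 0], [0, 0, 0], [0, 0, 0], [0, 0, 0], [0, 0, 0]], xyz=[[0, 0, 0], [0, 0, 0], [0, 0, 0], [0, 0, 0], [0, 0, 0]], gripper=[0.1, 0.1, 0.1, 0.1, 0.1], force=30)

```text
time_s: 8.35
tool_pos: [0.4903, -0.3103, 0.0783]
tool_rot: [[-0.041, -0.999, 0.0], [-0.999, 0.041, -0.001], [0.001, -0.0, -1.0]]
ft_force: [-2.9, 0.7, 7.2]
width: 0.099
grasp_force: 3.9
```

Run:
```python
from h import *
s=sense();print(s['tool_pos'],s['width'],s['ft_force'],s['grasp_force'])
a=snap('wrist','w5.png')
for f in ['w4','w5']:
    im=cv2.cvtColor(cv2.imread(f'pics/{f}.png'),cv2.COLOR_BGR2HSV)
    m=cv2.inRange(im,(4,170,90),(15,255,255)); n,l,st,ce=cv2.connectedComponentsWithStats(m)
    print(f,[(st[i].tolist(),ce[i].round(1).tolist()) for i in range(1,n) if st[i][4]>8])
```

```text
[ 0.49031551 -0.31028529  0.07829447] 0.09895937546991469 [-2.90166242  0.65409382  7.24023545] 3.879830539226532
w4 [([327, 56, 27, 4, 91], [340.1, 57.4]), ([242, 207, 32, 46, 1127], [257.5, 230.6])]
w5 [([329, 58, 21, 3, 54], [339.5, 58.9]), ([245, 207, 26, 46, 849], [256.9, 228.5])]
```

Call:
apply_moves(dr=[[0, 0, 0], [0, 0, 0], [0, 0, 0], [0, 0, 0]], xyz=[[0, 0, -0.002], [0, 0, 0], [0, 0, 0], [0, 0, 0]], gripper=[0, 0, 0, 0], force=30)

```text
time_s: 8.73
tool_pos: [0.4902, -0.3098, 0.0792]
tool_rot: [[-0.042, -0.999, -0.0], [-0.999, 0.042, 0.0], [-0.0, 0.0, -1.0]]
ft_force: [0.0, -0.2, -0.1]
width: -0.002
grasp_force: 0.0
```

Run:
```python
from h import *
s=sense();print(s['tool_pos'],s['width'],s['ft_force'],s['grasp_force'])
a=snap('wrist','w6.png')
cv2.imwrite('pics/c6.png',cv2.resize(a[130:340,150:370],(660,600))[:,:,::-1])
```

```text
[ 0.49020826 -0.30981198  0.0791545 ] -0.0019583578754882205 [ 0.0040665  -0.19145004 -0.12035667] 0.0
```

View pics/c6.png

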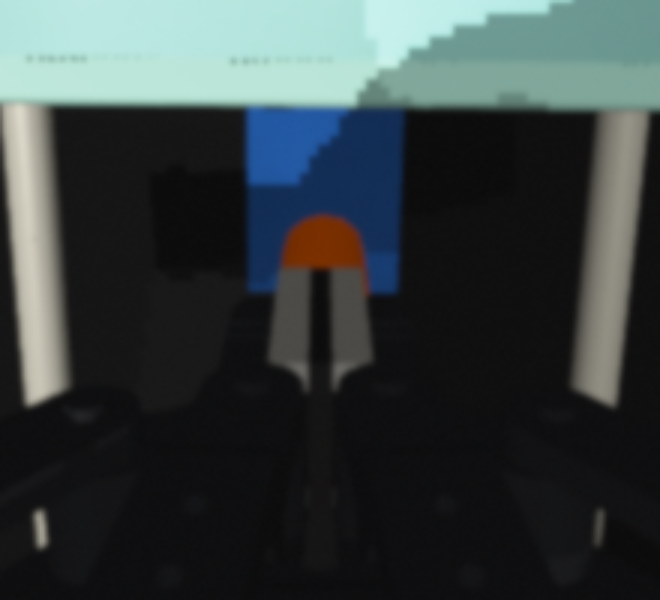

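The closed pads now hide the top of the knob (tip at crop row 265), so squeezing doesn't hold it. I'll try hooking the closed fingers behind the knob and pushing it outward.

Call:
apply_moves(dr=[[0, 0, 0], [0, 0, 0], [0, 0, 0], [0, 0, 0], [0, 0, 0], [0, 0, 0], [0, 0, 0]], xyz=[[0, 0, -0.03], [0.012, 0, 0], [0.01, 0, 0], [0, 0, 0.015], [0, 0, 0.013], [0, 0, 0], [0, 0, 0]], gripper=[0, 0, 0, 0, 0, 0, 0])

```text
time_s: 9.37
tool_pos: [0.4884, -0.3319, 0.0802]
tool_rot: [[-0.042, -0.999, -0.003], [-0.999, 0.042, 0.001], [-0.001, 0.003, -1.0]]
ft_force: [-0.2, 0.8, 0.3]
width: -0.001
grasp_force: 0.0
```

Call:
apply_moves(dr=[[0, 0, 0], [0, 0, 0], [0, 0, 0], [0, 0, 0], [0, 0, 0]], xyz=[[-0.005, 0, 0], [-0.005, 0, 0], [-0.005, 0, 0], [-0.005, 0, 0], [-0.005, 0, 0]], gripper=[0, 0, 0, 0, 0])

```text
time_s: 9.78
tool_pos: [0.4906, -0.3062, 0.0818]
tool_rot: [[-0.041, -0.999, 0.001], [-0.999, 0.041, -0.0], [0.0, -0.001, -1.0]]
ft_force: [0.5, -0.0, 1.0]
width: 0.0
grasp_force: 0.0
```

Call:
apply_moves(dr=[[0, 0, 0], [0, 0, 0], [0, 0, 0], [0, 0, 0], [0, 0, 0]], xyz=[[-0.005, 0, 0], [-0.005, 0, 0], [-0.005, 0, 0], [-0.005, 0, 0], [-0.005, 0, 0]], gripper=[0, 0, 0, 0, 0])

```text
time_s: 10.2
tool_pos: [0.4914, -0.2814, 0.0813]
tool_rot: [[-0.042, -0.999, 0.0], [-0.999, 0.042, 0.0], [-0.0, -0.0, -1.0]]
ft_force: [0.0, -0.6, 0.6]
width: 0.002
grasp_force: 0.0
```

Run:
```python
from h import *
s=sense();print(s['time_s'],s['tool_pos'],s['width'],s['ft_force'])
for c in ['side','top']: snap(c,c+'7.png');pt(['bed_knob','part1','part2','part3','part4'],c)
```

```text
10.2 [ 0.49143703 -0.28137144  0.08132109] 0.0023670901490623706 [ 0.02065708 -0.59222964  0.64808835]
bed_knob side [([0.491, -0.31, 0.092], 0.91), ([0.54, 0.002, 0.002], 0.29)]
part1 side [([0.444, -0.414, 0.057], 0.57)]
part2 side [([0.444, -0.414, 0.057], 0.57)]
part3 side [([0.444, -0.414, 0.057], 0.57)]
part4 side [([0.444, -0.414, 0.057], 0.57)]
bed_knob top [([0.491, -0.308, 0.093], 0.63), ([0.482, -0.446, -0.001], 0.35)]
part1 top []
part2 top []
part3 top []
part4 top []
```

Run:
```python
from h import *
c=cams.get_calibration('wrist');K=c['intrinsics'];print(K[0][0],K[1][2])
T=np.eye(4);R=np.array([[-.041,-.999,0],[-.999,.041,0],[0,0,-1]]);T[:3,:3]=R
for z in (.0772,.09,.102):
    T[:3,3]=[.4903,-.3098,z];W=np.linalg.inv(T@np.array(c['tool_from_camera']))
    def P(p): q=W@np.array([*p,1]);u=np.array(K)@q[:3];return (u[:2]/u[2]).round(1)
    yf=-.34
    print(z,'knob disc',P([.482,-.31,.086]),P([.498,-.31,.086]),'base',P([.49,-.318,.058]),'bed edge',P([.39,-.338,.058]),P([.59,-.342,.058]))
s=cams.get_calibration('side');print(np.linalg.inv(s['camera_from_world'])[:3,3])
```

```text
309.47125890616877 187.0002268286966
0.0772 knob disc [269.4 239.6] [237.3 240.8] base [253.2 206.6] bed edge [431.  165.9] [ 73.4 172.8]
0.09 knob disc [268.4 229.4] [238.7 230.5] base [253.5 199.8] bed edge [419.4 161.6] [ 85.5 168.1]
0.102 knob disc [267.7 221.1] [239.9 222.1] base [253.6 194.2] bed edge [409.8 158.1] [ 95.6 164.2]
[0.11079788 0.69355688 1.32944905]
```

Passing over the knob gave no force. The picture scale confirms the reported TCP height, so the tips actually end about 8 mm behind the TCP. I'll grip about 20 mm lower and watch the force.

Call:
apply_moves(dr=[[0, 0, 0], [0, 0, 0], [0, 0, 0], [0, 0, 0], [0, 0, 0], [0, 0, 0], [0, 0, 0], [0, 0, 0]], xyz=[[0, 0, -0.025], [0.015, 0, 0], [0.015, 0, 0], [0, 0, 0], [0, 0, 0.015], [0, 0, 0.015], [0, 0, 0.01], [0, 0, 0.003]], gripper=[0.6, 0.6, 0.6, 0.6, 0.6, 0.6, 0.6, 0.6])

```text
time_s: 11.47
tool_pos: [0.4889, -0.3113, 0.0614]
tool_rot: [[-0.042, -0.999, -0.003], [-0.999, 0.042, 0.001], [-0.001, 0.003, -1.0]]
ft_force: [-0.2, 0.9, -0.6]
width: 0.601
grasp_force: 0.0
```

Call:
apply_moves(dr=[[0, 0, 0], [0, 0, 0], [0, 0, 0], [0, 0, 0], [0, 0, 0], [0, 0, 0]], xyz=[[0, 0, 0], [0, 0, 0], [0, 0, 0], [0, 0, 0], [0, 0, 0], [0, 0, 0]], gripper=[0, 0, 0, 0, 0, 0], force=30)

```text
time_s: 11.97
tool_pos: [0.4897, -0.3119, 0.064]
tool_rot: [[-0.042, -0.999, -0.0], [-0.999, 0.042, -0.0], [0.0, 0.0, -1.0]]
ft_force: [-4.5, 1.1, 6.6]
width: 0.171
grasp_force: 29.7
```

Call:
apply_moves(dr=[[0, 0, 0], [0, 0, 0], [0, 0, 0], [0, 0, 0], [0, 0, 0], [0, 0, 0], [0, 0, 0], [0, 0, 0], [0, 0, 0], [0, 0, 0]], xyz=[[-0.007, 0, 0], [-0.014, 0, 0], [-0.018, 0, 0], [-0.018, 0, 0], [-0.018, 0, 0], [-0.018, 0, 0], [-0.018, 0, 0], [-0.018, 0, 0], [-0.014, 0, 0], [-0.007, 0, 0]], gripper=[0, 0, 0, 0, 0, 0, 0, 0, 0, 0])

```text
time_s: 12.8
tool_pos: [0.4977, -0.1609, 0.0641]
tool_rot: [[-0.04, -0.999, 0.003], [-0.999, 0.04, -0.0], [0.0, -0.003, -1.0]]
ft_force: [1.3, -3.2, 1.4]
width: 0.165
grasp_force: 29.3
```

Call:
apply_moves(dr=[[0, 0, 0], [0, 0, 0], [0, 0, 0], [0, 0, 0], [0, 0, 0]], xyz=[[-0.005, 0, 0], [-0.004, 0, 0], [-0.003, 0, 0], [0, 0, 0], [0, 0, 0]], gripper=[0, 0, 0, 0, 0])

```text
time_s: 13.22
tool_pos: [0.4982, -0.1502, 0.064]
tool_rot: [[-0.041, -0.999, 0.002], [-0.999, 0.041, -0.0], [-0.0, -0.002, -1.0]]
ft_force: [2.1, -0.1, 6.4]
width: 0.169
grasp_force: 29.8
```

Call:
apply_moves(dr=[[0, 0, 0], [0, 0, 0], [0, 0, 0], [0, 0, 0]], xyz=[[-0.005, 0, 0], [-0.005, 0, 0], [-0.004, 0, 0], [0, 0, 0]], gripper=[0, 0, 0, 0])

```text
time_s: 13.55
tool_pos: [0.4988, -0.1369, 0.0635]
tool_rot: [[-0.042, -0.999, 0.002], [-0.999, 0.042, -0.001], [0.001, -0.002, -1.0]]
ft_force: [5.5, -2.0, 0.0]
width: 0.153
grasp_force: 28.3
```

Call:
apply_moves(dr=[[0, 0, 0], [0, 0, 0], [0, 0, 0], [0, 0, 0], [0, 0, 0], [0, 0, 0], [0, 0, 0], [0, 0, 0], [0, 0, 0], [0, 0, 0]], xyz=[[0, 0, 0], [0, 0, 0], [0, 0, 0], [0, 0, 0], [0, 0, -0.04], [0, 0, -0.04], [0, 0, -0.04], [0, 0, -0.04], [0, 0, -0.02], [0, 0, 0]], gripper=[0.6, 0.6, 0.6, 0.6, 0.6, 1, 1, 1, 1, 1])

```text
time_s: 14.38
tool_pos: [0.4998, -0.1363, 0.2489]
tool_rot: [[-0.041, -0.999, 0.009], [-0.999, 0.041, -0.0], [-0.0, -0.009, -1.0]]
ft_force: [0.5, 0.8, 0.5]
width: 1.003
grasp_force: 0.0
```

Run:
```python
from h import *
s=sense();print(s['time_s'],s['tool_pos'],s['width'],s['ft_force'])
for c in ['wrist','top','side']: snap(c,c+'8.png');pt(['bed_knob','part1','part2','part3','part4'],c,k=4)
a=cv2.imread('pics/wrist8.png');b=cv2.imread('pics/side8.png')[60:220,270:420]
cv2.imwrite('pics/c8.png',np.hstack([a[:,:430],cv2.resize(b,(360,384))]))
```

```text
14.3833 [ 0.49976247 -0.13625721  0.2489487 ] 1.002900082779366 [0.50457276 0.78189691 0.52929713]
bed_knob wrist [([0.501, -0.152, 0.085], 0.93)]
part1 wrist [([0.454, -0.253, 0.063], 0.9), ([0.527, -0.254, 0.058], 0.63)]
part2 wrist [([0.454, -0.253, 0.063], 0.9), ([0.527, -0.254, 0.058], 0.63)]
part3 wrist [([0.454, -0.253, 0.063], 0.9), ([0.527, -0.254, 0.058], 0.63)]
part4 wrist [([0.454, -0.253, 0.063], 0.9), ([0.527, -0.254, 0.058], 0.63)]
bed_knob top [([0.5, -0.149, 0.089], 0.63)]
part1 top [([0.455, -0.251, 0.057], 0.6)]
part2 top [([0.455, -0.251, 0.057], 0.6)]
part3 top [([0.455, -0.251, 0.057], 0.6)]
part4 top [([0.455, -0.251, 0.057], 0.6)]
bed_knob side [([0.503, -0.148, 0.092], 0.9), ([0.424, 0.536, -0.001], 0.49)]
part1 side [([0.452, -0.253, 0.055], 0.52), ([0.526, -0.254, 0.058], 0.52)]
part2 side [([0.452, -0.253, 0.055], 0.52), ([0.526, -0.254, 0.058], 0.52)]
part3 side [([0.452, -0.253, 0.055], 0.52), ([0.526, -0.254, 0.058], 0.52)]
part4 side [([0.452, -0.253, 0.055], 0.52), ([0.526, -0.254, 0.058], 0.52)]
```

View pics/c8.png

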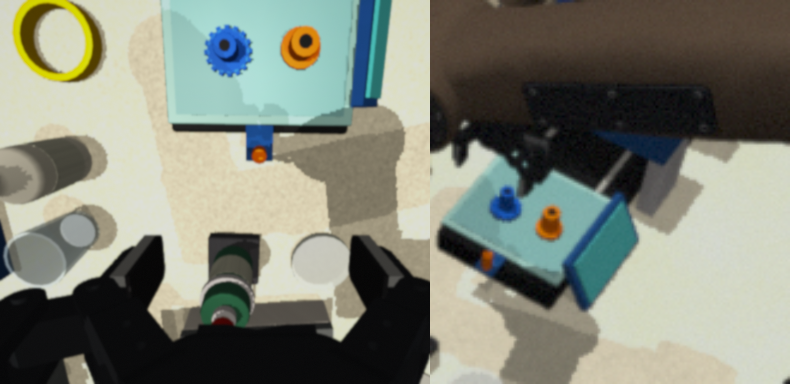

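The wrist view shows two parts on the bed, the blue gear at (227,47) and the orange bush at (301,45), with the knob at (260,155). The bed is out to its stop (knob y ≈ -0.150). I'll pick the blue gear first.

Call:
apply_moves(dr=[[0, 0, 0], [0, 0, 0], [0, 0, 0], [0, 0, 0], [0, 0, 0], [0, 0, 0]], xyz=[[0.035, -0.011, 0], [0.04, -0.01, 0], [0.03, -0.01, 0], [0.012, 0, 0.03], [0, 0, 0.02], [0, 0, 0]], gripper=[0.5, 0.5, 0.5, 0.5, 0.5, 0.5])

```text
time_s: 15.78
tool_pos: [0.5209, -0.2544, 0.1886]
tool_rot: [[-0.044, -0.999, -0.007], [-0.999, 0.044, 0.002], [-0.002, 0.007, -1.0]]
ft_force: [-1.2, 1.0, -1.4]
width: 0.504
grasp_force: 0.0
```

Run:
```python
from h import *
snap('wrist','w9.png')
s=sense();print(s['time_s'],s['tool_pos'],s['width'])
pt(['part3','part1'],'wrist',k=4); pt(['part3'],'wrist','search_frame',4)
cams.capture('top');pt(['part3'],'top',k=4);cams.capture('side');pt(['part3'],'side',k=4)
for t in ['part3']:
    for r in finder.silhouettes(t,'wrist')[:3]:
        y,x=np.where(r['mask']);print(r['conf'],x.mean(),y.mean(),x.min(),x.max(),y.min(),y.max())
print(d([.526,-.254,.068]))
```

```text
15.8333 [ 0.52206338 -0.25439926  0.19124791] 0.5058328203617305
part3 wrist [([0.526, -0.252, 0.06], 0.94)]
part1 wrist [([0.526, -0.252, 0.06], 0.94)]
part3 wrist [([0.528, -0.258, 0.067], 0.68), ([0.459, -0.257, 0.09], 0.63)]
part3 top [([0.455, -0.252, 0.055], 0.57)]
part3 side [([0.529, -0.253, 0.06], 0.48), ([0.456, -0.254, 0.054], 0.41)]
0.89 332.2546689303905 177.1867572156197 308 357 154 200
0.82 250.88076723691032 178.70243649559356 226 276 154 203
[-0.0, -0.002, 0.126]
```

View pics/w9.png

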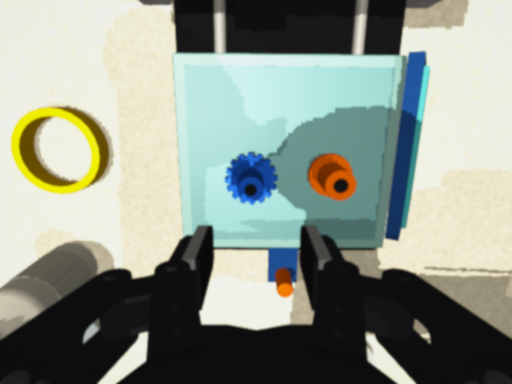

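The wrist view shows the whole bed with only the gear (251,178) and the bush (333,177) on it. The gear lines up between the fingers, so I'm descending.

Call:
apply_moves(dr=[[0, 0, 0], [0, 0, 0], [0, 0, 0], [0, 0, 0], [0, 0, 0], [0, 0, 0], [0, 0, 0], [0, 0, 0], [0, 0, 0], [0, 0, 0]], xyz=[[0, -0.003, 0.03], [0, 0, 0.03], [0, 0, 0.03], [0, 0, 0.02], [0, 0, 0.013], [0, 0, 0], [0, 0, 0], [0, 0, 0], [0, 0, 0], [0, 0, 0]], gripper=[0.5, 0.5, 0.5, 0.5, 0.5, 0.5, 0, 0, 0, 0], force=30)

```text
time_s: 17.07
tool_pos: [0.5273, -0.2545, 0.0716]
tool_rot: [[-0.041, -0.999, 0.002], [-0.999, 0.041, -0.0], [0.0, -0.002, -1.0]]
ft_force: [0.3, -0.5, 0.2]
width: 0.242
grasp_force: 29.3
```

Call:
apply_moves(dr=[[0, 0, 0], [0, 0, 0], [0, 0, 0], [0, 0, 0], [0, 0, 0], [0, 0, 0]], xyz=[[0, 0, 0], [0, 0, -0.01], [0, 0, -0.03], [0, 0, -0.04], [0, 0, -0.04], [0, 0, 0]], gripper=[0, 0, 0, 0, 0, 0])

```text
time_s: 17.57
tool_pos: [0.5306, -0.256, 0.2001]
tool_rot: [[-0.04, -0.999, 0.012], [-0.999, 0.04, -0.004], [0.004, -0.013, -1.0]]
ft_force: [1.6, 0.4, 1.4]
width: 0.247
grasp_force: 21.1
```

Call:
apply_moves(dr=[[0, 0, 0], [0, 0, 0], [0, 0, 0], [0, 0, 0], [0, 0, 0], [0, 0, 0], [0, 0, 0], [0, 0, 0], [0, 0, 0], [0, 0, 0]], xyz=[[0, 0, -0.03], [-0.02, 0, -0.02], [-0.03, 0.01, 0], [-0.03, 0.01, 0], [-0.03, 0.01, 0], [-0.03, 0.01, 0], [-0.03, 0.01, 0], [-0.03, 0.01, 0], [-0.03, 0, 0], [-0.03, 0, 0]], gripper=[0, 0, 0, 0, 0, 0, 0, 0, 0, 0], force=35)

```text
time_s: 18.4
tool_pos: [0.4767, 0.0092, 0.2417]
tool_rot: [[-0.041, -0.999, 0.002], [-0.999, 0.041, 0.001], [-0.001, -0.002, -1.0]]
ft_force: [1.0, 0.1, -0.3]
width: 0.245
grasp_force: 36.3
```

Call:
apply_moves(dr=[[0, 0, 0], [0, 0, 0], [0, 0, 0], [0, 0, 0], [0, 0, 0], [0, 0, 0], [0, 0, 0], [0, 0, 0], [0, 0, 0]], xyz=[[-0.03, 0, 0], [-0.03, 0, 0], [-0.03, 0, 0], [-0.03, 0, 0], [-0.03, 0, 0], [-0.03, 0, 0], [-0.013, 0, 0], [0, 0, 0], [0, 0, 0]], gripper=[0, 0, 0, 0, 0, 0, 0, 0, 0])

```text
time_s: 19.15
tool_pos: [0.4852, 0.201, 0.2406]
tool_rot: [[-0.04, -0.999, -0.0], [-0.999, 0.04, -0.0], [0.0, 0.0, -1.0]]
ft_force: [0.3, -0.8, -1.2]
width: 0.243
grasp_force: 36.3
```

Run:
```python
from h import *
s=sense();print(s['time_s'],s['tool_pos'],s['width'],s['grasp_force'],d([.485,.2,.066]))
snap('wrist','w10.png');pt(['cure_floor','cure','part3'],'wrist')
cams.capture('top');pt(['cure_floor','cure','part2'],'top');cams.capture('side');pt(['cure_floor','part3'],'side')
```

```text
19.15 [0.48522413 0.20102138 0.24061036] 0.24288354043975632 36.26811683177948 [0.001, 0.0, 0.175]
cure_floor wrist [([0.509, 0.211, 0.048], 0.58)]
cure wrist []
part3 wrist [([0.486, 0.202, 0.23], 0.81)]
cure_floor top [([0.503, 0.216, 0.052], 0.96), ([0.284, 0.239, -0.003], 0.48)]
cure top [([0.509, 0.216, -0.004], 0.58)]
part2 top [([0.454, -0.254, 0.057], 0.38)]
cure_floor side [([0.51, 0.211, 0.046], 0.75)]
part3 side []
```

View pics/w10.png

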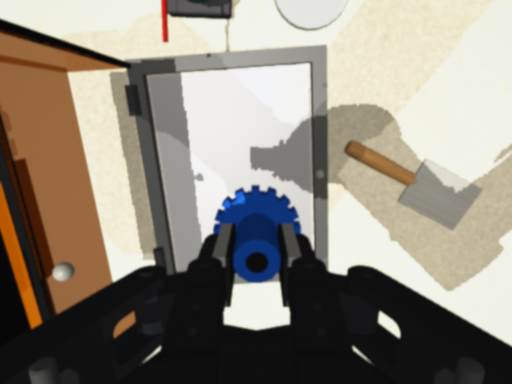

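The gear is held at (255,235) above the chamber floor, which runs about (150–315, 65–280). I'm lowering it.

Call:
apply_moves(dr=[[0, 0, 0], [0, 0, 0], [0, 0, 0], [0, 0, 0], [0, 0, 0], [0, 0, 0], [0, 0, 0], [0, 0, 0], [0, 0, 0]], xyz=[[0, 0, 0.03], [0, 0, 0.04], [0, 0, 0.04], [0, 0, 0.03], [0, 0, 0.02], [0, 0, 0.01], [0, 0, 0.004], [0, 0, 0], [0, 0, 0]], gripper=[0, 0, 0, 0, 0, 0, 0, 0, 0])

```text
time_s: 20.45
tool_pos: [0.4862, 0.2013, 0.0674]
tool_rot: [[-0.041, -0.999, 0.001], [-0.999, 0.041, 0.001], [-0.001, -0.001, -1.0]]
ft_force: [-0.4, 0.2, 0.4]
width: 0.241
grasp_force: 36.3
```

Call:
apply_moves(dr=[[0, 0, 0], [0, 0, 0], [0, 0, 0]], xyz=[[0, 0, 0.002], [0, 0, 0], [0, 0, 0]], gripper=[0, 0, 0])

```text
time_s: 20.7
tool_pos: [0.4858, 0.2011, 0.0652]
tool_rot: [[-0.041, -0.999, 0.001], [-0.999, 0.041, 0.001], [-0.001, -0.001, -1.0]]
ft_force: [-0.4, 0.8, -0.4]
width: 0.24
grasp_force: 36.3
```

Call:
apply_moves(dr=[[0, 0, 0], [0, 0, 0], [0, 0, 0], [0, 0, 0], [0, 0, 0], [0, 0, 0], [0, 0, 0], [0, 0, 0], [0, 0, 0], [0, 0, 0]], xyz=[[0, 0, 0.002], [0, 0, 0], [0, 0, 0], [0, 0, 0], [0, 0, 0], [0, 0, 0], [0, 0, -0.04], [0, 0, -0.04], [0, 0, -0.04], [0, 0, -0.04]], gripper=[0, 0.5, 0.5, 0.5, 0.5, 0.5, 0.5, 0.5, 0.5, 0.5])

```text
time_s: 21.53
tool_pos: [0.4851, 0.2004, 0.2241]
tool_rot: [[-0.042, -0.999, -0.0], [-0.999, 0.042, -0.0], [0.0, 0.0, -1.0]]
ft_force: [1.4, 0.5, 0.1]
width: 0.499
grasp_force: 0.0
```

Call:
apply_moves(dr=[[0, 0, 0], [0, 0, 0], [0, 0, 0], [0, 0, 0], [0, 0, 0], [0, 0, 0], [0, 0, 0], [0, 0, 0], [0, 0, 0], [0, 0, 0]], xyz=[[0.02, 0, -0.02], [0.04, 0, 0], [0.04, 0, 0], [0.04, 0, 0], [0.04, 0.003, 0], [0.04, 0.003, 0], [0.04, 0.003, 0], [0.04, 0.004, 0], [0.04, 0, 0], [0.04, 0, 0]], gripper=[0.5, 0.5, 0.5, 0.5, 0.5, 0.5, 0.5, 0.5, 0.5, 0.5])

```text
time_s: 22.37
tool_pos: [0.456, -0.1802, 0.2427]
tool_rot: [[-0.041, -0.999, 0.001], [-0.999, 0.041, 0.0], [-0.0, -0.001, -1.0]]
ft_force: [1.4, 0.1, -0.1]
width: 0.497
grasp_force: 0.0
```

Call:
apply_moves(dr=[[0, 0, 0], [0, 0, 0], [0, 0, 0], [0, 0, 0], [0, 0, 0]], xyz=[[0.04, 0, 0.01], [0.03, 0, 0.02], [0.006, 0, 0.02], [0, 0, 0], [0, 0, 0]], gripper=[0.5, 0.5, 0.5, 0.5, 0.5])

```text
time_s: 22.78
tool_pos: [0.4526, -0.2546, 0.1915]
tool_rot: [[-0.043, -0.999, -0.003], [-0.999, 0.043, 0.0], [-0.0, 0.003, -1.0]]
ft_force: [1.4, 0.0, 0.1]
width: 0.501
grasp_force: 0.0
```

Run:
```python
from h import *
snap('wrist','w11.png')
s=sense();print(s['time_s'],s['tool_pos'],s['width'])
pt(['part2','bed_knob'],'wrist')
cams.capture('top');pt(['part2','part3'],'top',k=4);cams.capture('side');pt(['part2','part3'],'side',k=4)
print(d([.454,-.254,.07]))
```

```text
22.8333 [ 0.45356198 -0.25430481  0.19272807] 0.4969428447526225
part2 wrist [([0.453, -0.254, 0.058], 0.6)]
bed_knob wrist [([0.5, -0.151, 0.085], 0.68)]
part2 top [([0.485, 0.199, 0.052], 0.41)]
part3 top [([0.485, 0.199, 0.052], 0.41)]
part2 side [([0.486, 0.203, 0.051], 0.7), ([0.455, -0.253, 0.056], 0.62)]
part3 side [([0.486, 0.203, 0.051], 0.7), ([0.455, -0.253, 0.056], 0.62)]
[0.0, 0.0, 0.123]
```

Call:
apply_moves(dr=[[0, 0, 0], [0, 0, 0], [0, 0, 0], [0, 0, 0], [0, 0, 0], [0, 0, 0], [0, 0, 0], [0, 0, 0], [0, 0, 0], [0, 0, 0]], xyz=[[0, 0, 0.03], [0, 0, 0.03], [0, 0, 0.03], [0, 0, 0.02], [0, 0, 0.013], [0, 0, 0], [0, 0, 0], [0, 0, 0], [0, 0, 0], [0, 0, 0]], gripper=[0.5, 0.5, 0.5, 0.5, 0.5, 0.5, 0, 0, 0, 0], force=35)

```text
time_s: 24.07
tool_pos: [0.4542, -0.2544, 0.0705]
tool_rot: [[-0.041, -0.999, 0.002], [-0.999, 0.041, -0.0], [0.0, -0.002, -1.0]]
ft_force: [0.0, 0.2, 0.3]
width: 0.288
grasp_force: 34.3
```

Call:
apply_moves(dr=[[0, 0, 0], [0, 0, 0], [0, 0, 0], [0, 0, 0], [0, 0, 0], [0, 0, 0]], xyz=[[0, 0, 0], [0, 0, -0.01], [0, 0, -0.03], [0, 0, -0.04], [0, 0, -0.04], [0, 0, -0.03]], gripper=[0, 0, 0, 0, 0, 0])

```text
time_s: 24.57
tool_pos: [0.454, -0.2547, 0.2239]
tool_rot: [[-0.041, -0.999, 0.003], [-0.999, 0.041, -0.001], [0.001, -0.003, -1.0]]
ft_force: [1.1, -0.8, -0.4]
width: 0.291
grasp_force: 34.5
```

Call:
apply_moves(dr=[[0, 0, 0], [0, 0, 0], [0, 0, 0], [0, 0, 0], [0, 0, 0], [0, 0, 0], [0, 0, 0], [0, 0, 0], [0, 0, 0], [0, 0, 0]], xyz=[[-0.01, 0, -0.02], [-0.025, -0.002, 0], [-0.03, -0.002, 0], [-0.03, -0.002, 0], [-0.03, -0.002, 0], [-0.03, -0.002, 0], [-0.03, -0.002, 0], [-0.03, -0.002, 0], [-0.03, 0, 0], [-0.03, 0, 0]], gripper=[0, 0, 0, 0, 0, 0, 0, 0, 0, 0])

```text
time_s: 25.4
tool_pos: [0.4787, 0.0212, 0.2405]
tool_rot: [[-0.041, -0.999, 0.001], [-0.999, 0.041, 0.0], [-0.001, -0.001, -1.0]]
ft_force: [0.5, -0.5, -0.5]
width: 0.29
grasp_force: 34.5
```

Call:
apply_moves(dr=[[0, 0, 0], [0, 0, 0], [0, 0, 0], [0, 0, 0], [0, 0, 0], [0, 0, 0], [0, 0, 0], [0, 0, 0], [0, 0, 0], [0, 0, 0]], xyz=[[-0.03, 0, 0], [-0.03, 0, 0], [-0.03, 0, 0], [-0.03, 0, 0], [-0.03, 0, 0], [-0.03, 0, 0], [-0.03, 0, 0], [-0.03, 0, 0], [-0.015, 0, 0], [0, 0, 0]], gripper=[0, 0, 0, 0, 0, 0, 0, 0, 0, 0])

```text
time_s: 26.23
tool_pos: [0.4896, 0.2772, 0.2397]
tool_rot: [[-0.039, -0.999, 0.0], [-0.999, 0.039, 0.0], [-0.0, -0.0, -1.0]]
ft_force: [-0.0, -0.1, -0.6]
width: 0.29
grasp_force: 34.5
```

Run:
```python
from h import *
snap('wrist','w12.png')
s=sense();print(s['time_s'],s['tool_pos'],s['width'],s['grasp_force'])
pt(['part2','part3'],'wrist',k=4)
cams.capture('top');pt(['part2','part3'],'top',k=4);cams.capture('side');pt(['part2','part3'],'side',k=4)
```

```text
26.2833 [0.48929684 0.27572797 0.2396008 ] 0.28700659387404437 34.4769412279129
part2 wrist [([0.492, 0.278, 0.231], 0.88), ([0.487, 0.2, 0.05], 0.72), ([0.552, 0.479, 0.003], 0.25)]
part3 wrist [([0.492, 0.278, 0.231], 0.88), ([0.487, 0.2, 0.05], 0.72), ([0.552, 0.479, 0.003], 0.25)]
part2 top [([0.544, 0.006, 0.001], 0.68), ([0.487, 0.198, 0.047], 0.61)]
part3 top [([0.544, 0.006, 0.001], 0.68), ([0.487, 0.198, 0.047], 0.61)]
part2 side [([0.502, -0.148, 0.093], 0.58)]
part3 side [([0.502, -0.148, 0.093], 0.58)]
```

Call:
apply_moves(dr=[[0, 0, 0], [0, 0, 0], [0, 0, 0], [0, 0, 0], [0, 0, 0], [0, 0, 0], [0, 0, 0], [0, 0, 0], [0, 0, 0], [0, 0, 0]], xyz=[[0, 0, 0.03], [0, 0, 0.04], [0, 0, 0.04], [0, 0, 0.03], [0, 0, 0.02], [0, 0, 0.01], [0, 0, 0.004], [0, 0, 0.003], [0, 0, 0], [0, 0, 0]], gripper=[0, 0, 0, 0, 0, 0, 0, 0, 0, 0])

```text
time_s: 27.52
tool_pos: [0.4903, 0.2753, 0.0636]
tool_rot: [[-0.041, -0.999, 0.002], [-0.999, 0.041, 0.002], [-0.002, -0.002, -1.0]]
ft_force: [0.1, 0.4, 0.2]
width: 0.293
grasp_force: 34.5
```

Call:
apply_moves(dr=[[0, 0, 0], [0, 0, 0], [0, 0, 0], [0, 0, 0], [0, 0, 0], [0, 0, 0], [0, 0, 0], [0, 0, 0], [0, 0, 0], [0, 0, 0]], xyz=[[0, 0, 0], [0, 0, 0], [0, 0, 0], [0, 0, 0], [0, 0, 0], [0, 0, -0.02], [0, 0, -0.04], [0, 0, -0.04], [0, 0, -0.04], [0.02, 0, -0.04]], gripper=[0.5, 0.5, 0.5, 0.5, 0.5, 0.5, 0.5, 0.5, 0.5, 0.5])

```text
time_s: 28.35
tool_pos: [0.4892, 0.2575, 0.2419]
tool_rot: [[-0.04, -0.999, 0.001], [-0.999, 0.04, 0.001], [-0.001, -0.001, -1.0]]
ft_force: [1.1, -0.1, 0.3]
width: 0.498
grasp_force: 0.0
```

Call:
apply_moves(dr=[[0, 0, 0], [0, 0, 0], [0, 0, 0], [0, 0, 0], [0, 0, 0], [0, 0, 0], [0, 0, 0], [0, 0, 0], [0, 0, 0], [0, 0, 0]], xyz=[[0.04, 0, 0], [0.04, 0, 0], [0.04, -0.003, 0], [0.04, -0.005, 0], [0.04, -0.005, 0], [0.04, -0.005, 0], [0.04, -0.005, 0], [0.04, -0.005, 0], [0.04, 0, 0], [0.04, 0, 0]], gripper=[0.6, 0.6, 0.6, 0.6, 0.6, 0.6, 0.6, 0.6, 0.6, 0.6])

```text
time_s: 29.18
tool_pos: [0.4998, -0.1467, 0.2398]
tool_rot: [[-0.041, -0.999, 0.0], [-0.999, 0.041, 0.0], [-0.0, -0.0, -1.0]]
ft_force: [1.7, 0.2, 0.3]
width: 0.601
grasp_force: 0.0
```

Run:
```python
from h import *
snap('wrist','w13.png')
s=sense();print(s['time_s'],s['tool_pos'],s['width'],s['grasp_force'])
pt(['bed_knob','part2'],'wrist',k=4)
a=snap('top','t13.png');pt(['part2','part3','bed_knob'],'top',k=4);b=snap('side','s13.png');pt(['part2','part3'],'side',k=4)
cv2.imwrite('pics/c13.png',np.hstack([cv2.resize(a[140:250,150:280],(400,338)),cv2.resize(b[160:310,150:300],(338,338))])[:,:,::-1])
print(d([.5,-.151,.066]))
```

```text
29.2333 [ 0.49890293 -0.15188047  0.23952147] 0.6043385910132468 0.0
bed_knob wrist [([0.498, -0.152, 0.089], 0.76)]
part2 wrist []
part2 top [([0.485, 0.203, 0.052], 0.58), ([0.494, 0.28, 0.048], 0.47)]
part3 top [([0.485, 0.203, 0.052], 0.58), ([0.494, 0.28, 0.048], 0.47)]
bed_knob top [([0.498, -0.148, 0.092], 0.93)]
part2 side [([0.48, -0.448, -0.003], 0.71), ([0.494, 0.275, 0.046], 0.7), ([0.487, 0.202, 0.052], 0.65)]
part3 side [([0.48, -0.448, -0.003], 0.71), ([0.494, 0.275, 0.046], 0.7), ([0.487, 0.202, 0.052], 0.65)]
[0.007, 0.0, 0.174]
```

View pics/c13.png

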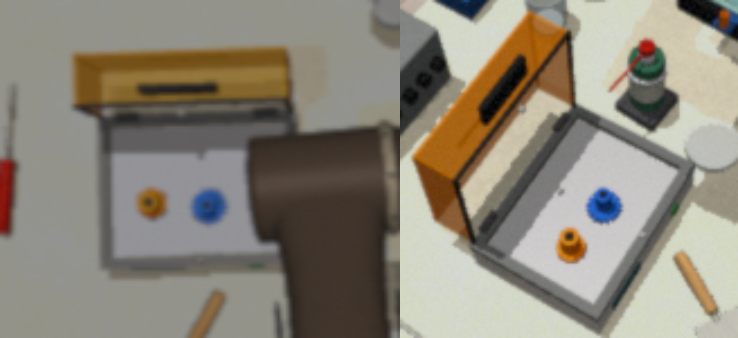

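The crops show the orange and blue parts standing upright, well apart on the chamber floor. Next I'll push the bed home with closed fingers from the knob's +y side.

Call:
apply_moves(dr=[[0, 0, 0], [0, 0, 0], [0, 0, 0], [0, 0, 0], [0, 0, 0], [0, 0, 0], [0, 0, 0], [0, 0, 0], [0, 0, 0]], xyz=[[-0.015, 0, 0], [-0.018, 0, 0], [0, 0, 0.03], [0, 0, 0.04], [0, 0, 0.04], [0, 0, 0.04], [0, 0, 0.025], [0, 0, 0], [0, 0, 0]], gripper=[0, 0, 0, 0, 0, 0, 0, 0, 0])

```text
time_s: 30.43
tool_pos: [0.5011, -0.1113, 0.0641]
tool_rot: [[-0.04, -0.999, -0.003], [-0.999, 0.04, -0.001], [0.001, 0.003, -1.0]]
ft_force: [-1.0, 0.5, 1.4]
width: 0.003
grasp_force: 0.0
```

Call:
apply_moves(dr=[[0, 0, 0], [0, 0, 0], [0, 0, 0], [0, 0, 0], [0, 0, 0], [0, 0, 0], [0, 0, 0], [0, 0, 0], [0, 0, 0], [0, 0, 0]], xyz=[[0.008, 0, 0], [0.012, 0, 0], [0.018, 0, 0], [0.018, 0, 0], [0.02, 0, 0], [0.02, 0, 0], [0.02, 0, 0], [0.02, 0, 0], [0.02, 0, 0], [0.01, 0, 0]], gripper=[0, 0, 0, 0, 0, 0, 0, 0, 0, 0])

```text
time_s: 31.27
tool_pos: [0.4951, -0.2803, 0.0666]
tool_rot: [[-0.043, -0.999, 0.003], [-0.999, 0.043, -0.001], [0.001, -0.003, -1.0]]
ft_force: [-0.0, 1.4, 2.9]
width: -0.0
grasp_force: 1.3
```

Call:
apply_moves(dr=[[0, 0, 0], [0, 0, 0], [0, 0, 0], [0, 0, 0]], xyz=[[0.006, 0, 0], [0.006, 0, 0], [0.003, 0, 0], [0, 0, 0]], gripper=[0, 0, 0, 0])

```text
time_s: 31.6
tool_pos: [0.4942, -0.2929, 0.0649]
tool_rot: [[-0.042, -0.999, 0.001], [-0.999, 0.042, -0.0], [0.0, -0.001, -1.0]]
ft_force: [0.4, 0.7, -0.9]
width: -0.001
grasp_force: 0.0
```

Call:
apply_moves(dr=[[0, 0, 0], [0, 0, 0], [0, 0, 0], [0, 0, 0]], xyz=[[0.005, 0, 0], [0.005, 0, 0], [0.004, 0, 0], [0, 0, 0]], gripper=[0, 0, 0, 0])

```text
time_s: 31.93
tool_pos: [0.4934, -0.3072, 0.0645]
tool_rot: [[-0.041, -0.999, -0.0], [-0.999, 0.041, -0.0], [0.0, 0.0, -1.0]]
ft_force: [0.3, -1.0, -0.4]
width: -0.002
grasp_force: 0.0
```

Run:
```python
from h import *
s=sense();print(s['time_s'],s['tool_pos'],s['ft_force'])
for c in ['wrist','side','top']: cams.capture(c);pt(['bed_knob'],c)
```

```text
31.9333 [ 0.49344071 -0.30718433  0.06448379] [ 0.30972989 -0.98632496 -0.36106899]
bed_knob wrist [([0.486, -0.329, 0.086], 0.69)]
bed_knob side [([0.49, -0.326, 0.092], 0.88)]
bed_knob top [([0.426, 0.535, -0.005], 0.5), ([0.489, -0.325, 0.091], 0.48)]
```

Knob is at about y = -0.327 and still short of the stop. I'll continue in small steps until the force rises.

Call:
apply_moves(dr=[[0, 0, 0], [0, 0, 0], [0, 0, 0], [0, 0, 0]], xyz=[[0.003, 0, 0], [0.003, 0, 0], [0, 0, 0], [0, 0, 0]], gripper=[0, 0, 0, 0])

```text
time_s: 32.57
tool_pos: [0.4931, -0.3108, 0.0644]
tool_rot: [[-0.042, -0.999, -0.0], [-0.999, 0.042, 0.003], [-0.003, 0.0, -1.0]]
ft_force: [0.2, 13.4, 5.4]
width: -0.004
grasp_force: 6.9
```

Call:
apply_moves(dr=[[0, 0, 0], [0, 0, 0], [0, 0, 0], [0, 0, 0]], xyz=[[0.003, 0, 0], [0.002, 0, 0], [0, 0, 0], [0, 0, 0]], gripper=[0, 0, 0, 0])

```text
time_s: 32.9
tool_pos: [0.493, -0.3113, 0.0643]
tool_rot: [[-0.042, -0.999, -0.0], [-0.999, 0.042, 0.008], [-0.008, 0.0, -1.0]]
ft_force: [1.3, 41.2, 14.3]
width: -0.002
grasp_force: 20.4
```

Force rose to 41 N at knob y ≈ -0.330, so the bed is home. I'm backing off and heading for the can.

Call:
apply_moves(dr=[[0, 0, 0], [0, 0, 0], [0, 0, 0], [0, 0, 0], [0, 0, 0], [0, 0, 0], [0, 0, 0], [0, 0, 0], [0, 0, 0], [0, 0, 0]], xyz=[[-0.01, 0, 0], [-0.01, 0, 0], [0, 0, -0.04], [0, 0, -0.04], [0, 0, -0.04], [-0.03, 0, -0.04], [-0.04, 0, -0.03], [-0.04, 0, 0], [-0.04, -0.01, 0], [-0.04, -0.01, 0]], gripper=[0, 0, 0, 0, 0, 0, 0, 0, 0, 0])

```text
time_s: 33.73
tool_pos: [0.521, -0.1192, 0.2441]
tool_rot: [[-0.043, -0.999, 0.002], [-0.999, 0.043, -0.0], [-0.0, -0.002, -1.0]]
ft_force: [1.0, -1.4, -0.4]
width: -0.001
grasp_force: 0.0
```

Call:
apply_moves(dr=[[0, 0, 0], [0, 0, 0], [0, 0, 0], [0, 0, 0], [0, 0, 0]], xyz=[[-0.04, -0.01, 0], [-0.03, -0.003, 0], [0, 0, 0], [0, 0, 0], [0, 0, 0]], gripper=[0, 0, 0, 0, 0])

```text
time_s: 34.15
tool_pos: [0.5369, -0.0511, 0.2428]
tool_rot: [[-0.041, -0.999, -0.0], [-0.999, 0.041, -0.0], [0.0, 0.0, -1.0]]
ft_force: [-0.3, -0.2, -0.4]
width: -0.002
grasp_force: 0.0
```

Run:
```python
from h import *
s=sense();print(s['time_s'],s['tool_pos'],s['ft_force'],s['ft_torque'])
for c in ['wrist','side','top']: cams.capture(c);pt(['bed_knob','nozzle_top','can','part2'],c)
print(d([.539,.005,.165]))
im=cams.capture('wrist');hs=cv2.cvtColor(im,cv2.COLOR_RGB2HSV);m=cv2.inRange(hs,(0,150,70),(6,255,255))|cv2.inRange(hs,(172,150,70),(180,255,255))
n,l,st,ce=cv2.connectedComponentsWithStats(m)
for i in range(1,n):
    if st[i][4]>30: print(st[i],ce[i],ray('wrist',ce[i],.16))
```

```text
34.15 [ 0.53690198 -0.05111235  0.24282185] [-0.28976994 -0.15693569 -0.39444831] [ 0.02667518 -0.02545435  0.03197303]
bed_knob wrist [([0.754, -0.041, -0.002], 0.47)]
nozzle_top wrist [([0.752, -0.041, -0.002], 0.55)]
can wrist [([0.537, 0.008, 0.002], 0.95)]
part2 wrist []
bed_knob side [([0.495, -0.328, 0.094], 0.91)]
nozzle_top side [([0.424, 0.536, 0.001], 0.5), ([0.543, 0.006, 0.16], 0.44)]
can side [([0.538, 0.002, 0.002], 0.58)]
part2 side [([0.486, 0.202, 0.051], 0.56), ([0.49, 0.276, 0.048], 0.55)]
bed_knob top [([0.621, 0.22, 0.27], 0.33)]
nozzle_top top []
can top []
part2 top []
[-0.056, 0.0, 0.078]
[251 307   5  23  80] [253.325 317.05 ] [0.5428 0.0658 0.16  ]
```

Call:
apply_moves(dr=[[0, 0, 0], [0, 0, 0], [0, 0, 0], [0, 0, 0], [0, 0, 0], [0, 0, 0], [0, 0, 0]], xyz=[[-0.02, 0, 0], [-0.036, -0.001, 0], [0, 0, 0.03], [0, 0, 0.03], [0, 0, 0.02], [0, 0, 0], [0, 0, 0]], gripper=[0, 0, 0, 0, 0, 0, 0])

```text
time_s: 35.53
tool_pos: [0.54, 0.0048, 0.1626]
tool_rot: [[-0.041, -0.999, -0.002], [-0.999, 0.041, -0.001], [0.001, 0.002, -1.0]]
ft_force: [-0.1, -0.2, 0.2]
width: -0.002
grasp_force: 0.0
```

Call:
apply_moves(dr=[[0, 0, 0], [0, 0, 0], [0, 0, 0], [0, 0, 0], [0, 0, 0]], xyz=[[0, 0, 0.004], [0, 0, 0.003], [0, 0, 0.003], [0, 0, 0], [0, 0, 0]], gripper=[0, 0, 0, 0, 0])

```text
time_s: 35.95
tool_pos: [0.5405, 0.0049, 0.1533]
tool_rot: [[-0.042, -0.999, 0.001], [-0.999, 0.042, 0.0], [-0.0, -0.001, -1.0]]
ft_force: [0.2, 0.3, -0.8]
width: -0.002
grasp_force: 0.0
```

Run:
```python
from h import *
s=sense();print(s['time_s'],s['tool_pos'],s['ft_force'])
a=snap('side','s14.png');b=snap('wrist','w14.png')
cv2.imwrite('pics/c14.png',np.hstack([cv2.resize(a[150:230,220:300],(384,384)),b[:,100:420]])[:,:,::-1])
```

```text
35.95 [0.54052476 0.00494681 0.15328759] [ 0.17518916  0.25445784 -0.8291312 ]
```

View pics/c14.png

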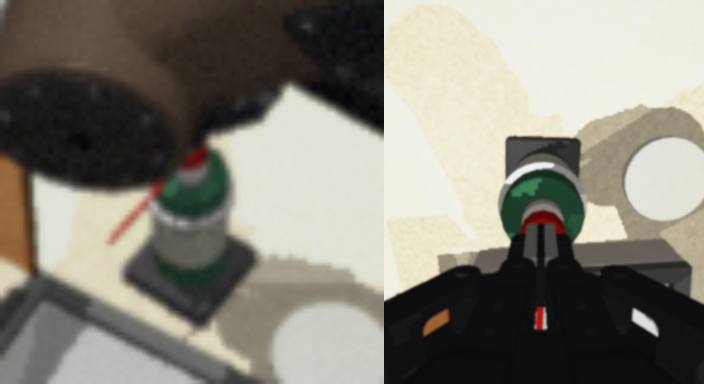

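The closed fingers at (540,230) sit directly over the red cap. I'm pressing slowly.

Call:
apply_moves(dr=[[0, 0, 0], [0, 0, 0], [0, 0, 0], [0, 0, 0]], xyz=[[0, 0, 0.003], [0, 0, 0.002], [0, 0, 0], [0, 0, 0]], gripper=[0, 0, 0, 0])

```text
time_s: 36.38
tool_pos: [0.5409, 0.005, 0.1483]
tool_rot: [[-0.041, -0.999, 0.001], [-0.999, 0.041, -0.0], [-0.0, -0.001, -1.0]]
ft_force: [0.4, -0.2, 3.0]
width: 0.002
grasp_force: 1.8
```

Call:
apply_moves(dr=[[0, 0, 0], [0, 0, 0], [0, 0, 0], [0, 0, 0]], xyz=[[0, 0, 0.002], [0, 0, 0.002], [0, 0, 0], [0, 0, 0]], gripper=[0, 0, 0, 0])

```text
time_s: 36.72
tool_pos: [0.541, 0.005, 0.1458]
tool_rot: [[-0.041, -0.999, 0.002], [-0.999, 0.041, -0.0], [0.0, -0.002, -1.0]]
ft_force: [-5.9, 0.5, 18.1]
width: -0.001
grasp_force: 9.0
```

Force reached 18 N at 0.1458, so the cap is bottomed. I'm holding briefly, then releasing upward and turning the gripper for the hood.

Call:
apply_moves(dr=[[0, 0, 0], [0, 0, 0], [0, 0, 0], [0, 0, 0], [0, 0, 0], [0, 0, 0], [0, 0, 0], [0, 0, 7], [0, 0, 7], [0, 0, 7]], xyz=[[0, 0, 0], [0, 0, 0], [0, 0, -0.02], [0, 0, -0.03], [0, 0, -0.04], [0, 0, -0.04], [0, 0, -0.04], [0, 0, -0.02], [0, 0, 0], [0, 0, 0]], gripper=[0, 0, 0, 0, 0, 0, 0, 0, 0, 0])

```text
time_s: 37.55
tool_pos: [0.5406, 0.0053, 0.3351]
tool_rot: [[-0.402, -0.915, 0.002], [-0.915, 0.402, 0.001], [-0.002, -0.001, -1.0]]
ft_force: [-0.5, 0.2, -1.0]
width: 0.002
grasp_force: 0.0
```

Call:
apply_moves(dr=[[0, 0, 7], [0, 0, 7], [0, 0, 7], [0, 0, 7], [0, 0, 7], [0, 0, 7], [0, 0, 7], [0, 0, 7], [0, 0, 7], [0, 0, 4]], xyz=[[0, 0, 0], [0, 0, 0], [0, 0, 0], [0, 0, 0], [0, 0, 0], [0, 0, 0], [0, 0, 0], [0, 0, 0], [0, 0, 0], [0, 0, 0]], gripper=[0, 0, 0, 0, 0, 0, 0, 0, 0, 0])

```text
time_s: 38.38
tool_pos: [0.5398, 0.0051, 0.333]
tool_rot: [[-1.0, 0.013, -0.002], [0.013, 1.0, 0.0], [0.002, -0.0, -1.0]]
ft_force: [-0.2, 0.4, -0.4]
width: 0.001
grasp_force: 0.0
```

Run:
```python
from h import *
s=sense();print(s['time_s'],s['tool_pos'],s['tool_rot'],s['q'],s['ft_force'])
for c in ['side','top','side','top']: cams.capture(c);pt(['hood_lip','nozzle_top','bed_knob','part2'],c)
print(d([.66,.03,.33]),d([.66,.218,.33]))
```

```text
38.3833 [0.53984991 0.00508618 0.33299613] [[-9.99907667e-01  1.34769800e-02 -1.74006873e-03]
 [ 1.34769619e-02  9.99909181e-01  2.21461566e-05]
 [ 1.74020916e-03 -1.30672818e-06 -9.99998486e-01]] [ 3.72128465e-01  8.22914120e-02 -9.97813721e-02 -6.64101913e-04
 -1.39033650e+00 -1.95628246e+00] [-0.18227002  0.35991308 -0.38736811]
hood_lip side [([0.619, 0.219, 0.269], 0.94), ([0.415, 0.016, -0.003], 0.65)]
nozzle_top side [([0.54, 0.006, 0.155], 0.64), ([0.619, 0.22, 0.267], 0.51)]
bed_knob side [([0.485, -0.328, 0.089], 0.94)]
part2 side [([0.492, 0.277, 0.049], 0.72), ([0.491, 0.202, 0.056], 0.62)]
hood_lip top [([0.617, 0.218, 0.27], 0.92)]
nozzle_top top []
bed_knob top [([0.494, -0.334, 0.088], 0.7)]
part2 top []
hood_lip side [([0.617, 0.22, 0.271], 0.85), ([0.426, 0.534, 0.0], 0.44)]
nozzle_top side [([0.543, 0.006, 0.156], 0.58)]
bed_knob side [([0.491, -0.324, 0.093], 0.65), ([0.492, 0.203, 0.051], 0.56)]
part2 side [([0.493, 0.278, 0.047], 0.66), ([0.487, 0.203, 0.048], 0.6)]
hood_lip top [([0.62, 0.219, 0.27], 0.73)]
nozzle_top top []
bed_knob top [([0.49, -0.33, 0.09], 0.73), ([0.288, 0.241, -0.003], 0.39)]
part2 top []
[-0.119, 0.026, 0.004] [-0.118, 0.214, 0.004]
```

Call:
apply_moves(dr=[[0, 0, 0], [0, 0, 0], [0, 0, 0], [0, 0, 0], [0, 0, 0], [0, 0, 0], [0, 0, 0], [0, 0, 0], [0, 0, 0], [0, 0, 0]], xyz=[[-0.04, 0.02, 0], [-0.04, 0.02, 0], [-0.038, 0.03, 0], [0, 0.036, 0], [0, 0.036, 0], [0, 0.036, 0], [0, 0.036, 0], [0, 0, 0.02], [0, 0, 0], [0, 0, 0]], gripper=[0, 0, 0, 0, 0, 0, 0, 0, 0, 0])

```text
time_s: 40.22
tool_pos: [0.6484, 0.2113, 0.3127]
tool_rot: [[-1.0, 0.006, -0.003], [0.006, 1.0, -0.002], [0.003, -0.002, -1.0]]
ft_force: [0.4, -0.4, 0.3]
width: 0.001
grasp_force: 0.0
```

Run:
```python
from h import *
s=sense();print(s['time_s'],s['tool_pos'],s['tool_rot'],s['q'])
hx,hz=.602,.064
# wanted TCP per hood angle: tip corner (-x) on lip face at distance a along
prev=None
for th in list(np.arange(1.54,.1,-.12))+[.1]:
    a=.209+.007*(1.54-th)/1.54; b=.022
    x=hx-a*np.cos(th)+b*np.sin(th)+.011; z=hz+a*np.sin(th)+b*np.cos(th)-.008
    if prev: print(round(th,2),'tcp',round(x,3),round(z,3),'row',round((prev[0]-x),3),round(prev[1]-z,3))
    else: print('start',x,z)
    prev=(x,z)
```

```text
40.2167 [0.64837908 0.21129272 0.31265108] [[-0.99997944  0.00587093 -0.00257826]
 [ 0.00587546  0.9999812  -0.00175182]
 [ 0.00256793 -0.00176694 -0.99999514]] [ 6.00123919e-01  3.34995340e-01  1.76858735e-01 -1.04664507e-05
 -1.41577681e+00 -2.17679186e+00]
start 0.6285541533250851 0.26557831069635934
1.42 tcp 0.603 0.266 row 0.025 -0.001
1.3 tcp 0.578 0.264 row 0.025 0.002
1.18 tcp 0.553 0.259 row 0.025 0.005
1.06 tcp 0.529 0.251 row 0.024 0.008
0.94 tcp 0.506 0.24 row 0.023 0.011
0.82 tcp 0.484 0.226 row 0.022 0.014
0.7 tcp 0.464 0.21 row 0.02 0.016
0.58 tcp 0.447 0.191 row 0.018 0.019
0.46 tcp 0.431 0.171 row 0.015 0.021
0.34 tcp 0.418 0.148 row 0.013 0.022
0.22 tcp 0.408 0.124 row 0.01 0.024
0.1 tcp 0.401 0.099 row 0.007 0.025
```

Call:
apply_moves(dr=[[0, 0, 0], [0, 0, 0], [0, 0, 0], [0, 0, 0], [0, 0, 0], [0, 0, 0], [0, 0, 0]], xyz=[[-0.003, 0.006, 0.02], [0, 0, 0.02], [0, 0, 0.008], [0.012, 0, 0], [0.012, 0, 0], [0.012, 0, 0], [0.012, 0, 0]], gripper=[0, 0, 0, 0, 0, 0, 0])

```text
time_s: 40.8
tool_pos: [0.6046, 0.2163, 0.2673]
tool_rot: [[-1.0, 0.008, 0.002], [0.008, 1.0, -0.0], [-0.002, -0.0, -1.0]]
ft_force: [1.5, 0.3, -0.9]
width: 0.001
grasp_force: 1.1
```

Run:
```python
from h import *
s=sense();print(s['time_s'],s['tool_pos'],s['ft_force'])
for c in ['side','top']: cams.capture(c);pt(['hood_lip'],c)
```

```text
40.8 [0.60461211 0.21629653 0.26726113] [ 1.54057004  0.34430407 -0.94381787]
hood_lip side [([0.597, 0.22, 0.272], 0.63), ([0.725, -0.281, 0.001], 0.47)]
hood_lip top [([0.592, 0.219, 0.27], 0.89), ([0.482, -0.451, -0.003], 0.37)]
```

The hood is moving as planned (lip now at x ≈ 0.594), so I'm continuing along the arc.

Call:
apply_moves(dr=[[0, 0, 0], [0, 0, 0], [0, 0, 0], [0, 0, 0], [0, 0, 0], [0, 0, 0], [0, 0, 0], [0, 0, 0], [0, 0, 0], [0, 0, 0]], xyz=[[0.013, 0, 0.001], [0.013, 0, 0.001], [0.013, 0, 0.003], [0.012, 0, 0.003], [0.012, 0, 0.004], [0.012, 0, 0.004], [0.012, 0, 0.005], [0.011, 0, 0.006], [0.011, 0, 0.007], [0.011, 0, 0.007]], gripper=[0, 0, 0, 0, 0, 0, 0, 0, 0, 0])

```text
time_s: 41.83
tool_pos: [0.4849, 0.2183, 0.2254]
tool_rot: [[-1.0, 0.007, 0.001], [0.007, 1.0, 0.0], [-0.001, 0.0, -1.0]]
ft_force: [2.1, -0.2, 0.3]
width: -0.004
grasp_force: 0.7
```

Call:
apply_moves(dr=[[0, 0, 0], [0, 0, 0], [0, 0, 0], [0, 0, 0], [0, 0, 0], [0, 0, 0]], xyz=[[0.01, 0, 0.008], [0.01, 0, 0.008], [0.009, 0, 0.01], [0.009, 0, 0.01], [0.007, 0, 0.01], [0.007, 0, 0.01]], gripper=[0, 0, 0, 0, 0, 0])

```text
time_s: 42.33
tool_pos: [0.4327, 0.2188, 0.1692]
tool_rot: [[-1.0, 0.007, 0.001], [0.007, 1.0, 0.0], [-0.001, 0.0, -1.0]]
ft_force: [0.8, -0.8, 0.5]
width: -0.002
grasp_force: 0.5
```

Run:
```python
from h import *
s=sense();print(s['time_s'],s['tool_pos'],s['ft_force'])
for c in ['side','top','side']: cams.capture(c);pt(['hood_lip'],c)
```

```text
42.3333 [0.43265396 0.21880971 0.16918232] [ 0.81716197 -0.84577084  0.45495206]
hood_lip side [([0.43, 0.214, 0.177], 0.94)]
hood_lip top [([0.425, 0.215, 0.172], 0.69)]
hood_lip side [([0.428, 0.214, 0.173], 0.87)]
```

Call:
apply_moves(dr=[[0, 0, 0], [0, 0, 0], [0, 0, 0], [0, 0, 0], [0, 0, 0], [0, 0, 0], [0, 0, 0], [0, 0, 0]], xyz=[[0.007, 0, 0.011], [0.007, 0, 0.011], [0.006, 0, 0.011], [0.005, 0, 0.012], [0.004, 0, 0.012], [0.004, 0, 0.012], [0, 0, 0], [0, 0, 0]], gripper=[0, 0, 0, 0, 0, 0, 0, 0])

```text
time_s: 43.3
tool_pos: [0.3994, 0.2191, 0.1001]
tool_rot: [[-1.0, 0.006, -0.0], [0.006, 1.0, -0.001], [0.0, -0.001, -1.0]]
ft_force: [0.0, 0.2, 0.4]
width: -0.003
grasp_force: 0.0
```

Run:
```python
from h import *
s=sense();print(s['time_s'],s['tool_pos'],s['ft_force'])
for c in ['side','top','side']: cams.capture(c);pt(['hood_lip'],c)
```

```text
43.3 [0.39937749 0.21907055 0.10014734] [0.04553181 0.22832535 0.37265381]
hood_lip side []
hood_lip top [([0.402, 0.212, 0.105], 0.85)]
hood_lip side [([0.403, 0.213, 0.104], 0.67), ([0.479, -0.448, -0.0], 0.45)]
```

Call:
apply_moves(dr=[[0, 0, 0], [0, 0, 0], [0, 0, 0], [0, 0, 0], [0, 0, 0], [0, 0, 0]], xyz=[[0.002, 0, 0.004], [0, 0, 0.004], [0, 0, 0.004], [0, 0, 0.004], [0, 0, 0], [0, 0, 0]], gripper=[0, 0, 0, 0, 0, 0])

```text
time_s: 44.1
tool_pos: [0.3968, 0.2189, 0.0836]
tool_rot: [[-1.0, 0.006, -0.0], [0.006, 1.0, -0.0], [0.0, -0.0, -1.0]]
ft_force: [0.6, 0.8, 0.2]
width: -0.001
grasp_force: 0.0
```

Call:
apply_moves(dr=[[0, 0, 0], [0, 0, 0], [0, 0, 0], [0, 0, 0]], xyz=[[0, 0, 0.003], [0, 0, 0.003], [0, 0, 0], [0, 0, 0]], gripper=[0, 0, 0, 0])

```text
time_s: 44.43
tool_pos: [0.3972, 0.2191, 0.078]
tool_rot: [[-1.0, 0.007, 0.0], [0.007, 1.0, 0.0], [-0.0, 0.0, -1.0]]
ft_force: [-1.5, -0.6, 4.8]
width: 0.0
grasp_force: 2.2
```

Call:
apply_moves(dr=[[0, 0, 0], [0, 0, 0], [0, 0, 0]], xyz=[[0, 0, 0.002], [0, 0, 0.001], [0, 0, 0]], gripper=[0, 0, 0])

```text
time_s: 44.68
tool_pos: [0.3973, 0.2192, 0.0774]
tool_rot: [[-1.0, 0.006, 0.001], [0.006, 1.0, 0.0], [-0.001, 0.0, -1.0]]
ft_force: [-15.0, -4.4, 37.8]
width: 0.004
grasp_force: 18.9
```

Call:
apply_moves(dr=[[0, 0, 0], [0, 0, 0], [0, 0, 0], [0, 0, 0], [0, 0, 0], [0, 0, 0], [0, 0, 0], [0, 0, 0]], xyz=[[0, 0, -0.02], [0, 0, -0.04], [0, 0, -0.04], [0, 0, -0.04], [0, 0, -0.04], [0, -0.04, 0], [0, -0.04, 0], [0, -0.04, 0]], gripper=[0, 0, 0, 0, 0, 0, 0, 0])

```text
time_s: 45.35
tool_pos: [0.3959, 0.0982, 0.2552]
tool_rot: [[-1.0, 0.005, 0.001], [0.005, 1.0, 0.001], [-0.001, 0.001, -1.0]]
ft_force: [1.7, -0.7, -1.7]
width: -0.001
grasp_force: 0.0
```

Run:
```python
from h import *
s=sense();print(s['time_s'],s['tool_pos'],s['ft_force'])
a=snap('side','s20.png');pt(['hood_lip','bed_knob','nozzle_top','part2'],'side',k=3)
b=snap('top','t20.png');pt(['hood_lip','bed_knob','part2','dish','spatula'],'top',k=3)
cv2.imwrite('pics/c20.png',np.hstack([cv2.resize(a[60:340,130:430],(420,392)),cv2.resize(b[90:260,30:480],(380,144*1)) if 0 else cv2.resize(b[130:260,120:420],(380,165)).repeat(1,0) if 0 else cv2.copyMakeBorder(cv2.resize(b[100:260,120:460],(380,179)),0,213,0,0,0)])[:,:,::-1])
```

```text
45.35 [0.39592092 0.09821406 0.25523397] [ 1.70869908 -0.6822015  -1.70918656]
hood_lip side [([0.397, 0.214, 0.085], 0.91), ([0.424, 0.535, 0.001], 0.36)]
bed_knob side [([0.489, -0.326, 0.094], 0.92)]
nozzle_top side [([0.539, 0.004, 0.16], 0.41), ([0.289, 0.236, -0.004], 0.36)]
part2 side [([0.549, 0.476, -0.001], 0.47)]
hood_lip top [([0.396, 0.215, 0.086], 0.87)]
bed_knob top [([0.49, -0.33, 0.091], 0.64), ([0.539, 0.004, 0.159], 0.63)]
part2 top []
dish top [([0.42, 0.018, 0.003], 0.54)]
spatula top []
```

View pics/c20.png

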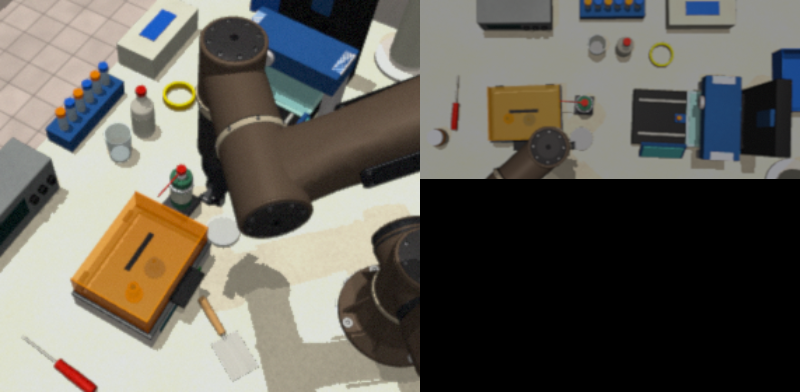

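The final view shows the amber hood shut with both parts visible under it. The red cap is up, and the bed is home: its knob travelled 0.18 m from fully out. I'm handing the job in.

```bash
python3 -c "
from h import *
print(ticket.finish_job())"
```

```text
the job is handed in; nothing more can be done
None
```

I handed the job in at about 45 s of robot time: both printed parts present (the blue gear and the orange bush) stand apart on the chamber floor, the bed is home, the purge cap was pressed right down and sprang back, and the hood is shut.

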